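Pack the dosing dippers in their carrier

ROBOT

A 6-joint arm with a two-finger parallel gripper is mounted at the origin on a cart in front of the work surface, level with it; the furniture and walls round the work are solid. World frame = base frame: x ahead of the robot, y to its left, z up, the work surface at z = 0. Lengths are in m, angles in degrees, forces in N, time in s.
With the tool pointing down it reaches from about 0.375 to 0.925 m from the base axis. Payload 5.7 kg.
Tool frame: the origin (TCP) lies at the very end of the fingers, on their centre line; the grasp point (between the pads) lies 19 mm behind it (robot.tcp_to_grasp is the distance from the TCP to the grasp point, in m); z points along the fingers, y is the line along which they close (so a half turn about z gives the same grasp; the last joint's range is limited). The gripper opens to 88 mm and grips with 3 to 60 N. Pads are 20 mm wide; open, the fingers measure 115 mm over their backs; the gripper's body (75 mm by 178 mm) begins 61 mm behind the grasp point.
Start: joints at [-70.995, 20.558, 86.54, -0, 72.909, -6.595], TCP at [0.259, -0.541, 0.223] pointing down, gripper open.
Joint ranges: [-170.27, 170.27], [-57.76, 135], [12.27, 136.19], [-55.21, 235.2], [11.17, 155.16], [-170.74, 170.74]. Speed limits (degrees/s): [136.94, 136.94, 180, 180, 180, 180].

INTERFACE

Orientations are given as [roll, pitch, yaw] about the fixed x, y, z axes, in that order (R = Rz(yaw) Ry(pitch) Rx(roll)).
In Python, from workcell import sensors, vision, sign_off, robot gives the robot as it stands.
- The arm moves only by the tool carry_out, never from a script. Its argument "motion" is text: rows parted by semicolons, each of 5 numbers parted by spaces: the shift along the tool's x, y, z in m, then the turn about the tool's z in degrees, then the opening, from -1 (shut) to 1 (fully open). In form: x y z twist fingers; .... A call has 1 to 12 rows; each row is the pose to reach, as a shift and turn from the pose commanded when the call began, along the tool's axes at that moment; what a row does not reach only later rows make up. A row lasts 1/10 s, in which the tool goes at most 50 mm and 8.59 degrees, less where a joint would pass 70% of its speed; a pose out of reach is approached as far as the arm can. A call with a gripper value outside its range is refused whole. The fingers move at their own pace and stop on an object; "squeeze" is the grip in N (left out, the last holds). Time passes only in rows, so rows that repeat a pose let the fingers close. It gives the time, the measured TCP pose, the force, the opening and the grip force at its end, in the units of the state.
- sensors.read_state(): the state, without advancing time (a new reading comes with each control period).
- vision.capture(name): name is "scene" or "top" or "wrist"; returns a dict with "pixels" (400x640x3 uint8, red, green, blue), "z_map" (400x640 float32, m along the optical axis (not along the pixel's ray), 0 where there is no reading), "mtx" (3x3 intrinsics, pixels), "dist" ([k1, k2, p1, p2, k3] as OpenCV has them; the pictures are not rectified), "world_from_camera" (4x4, takes a point from camera to world coordinates). Camera axes: x right, y up, looking along -z (the intrinsics and any distortion apply to the point x, -y, -z); pixel columns grow to the right and rows downward; lengths in m; the calibration is good to about 2 mm. A picture is of the moment at which its call begins.
- sign_off(): hands the job in; it is judged then, once.
The state is a dict: "time_s": time; "qpos": joint angles; "qd": joint speeds; "effort": joint torques, N m; "position": TCP position; "ee_rot": TCP orientation; "contact_force": force on the tool from outside, world axes, zero at the start; "torque": the same for the moment, N m; "gripper_width": finger opening in m; "grasp_force": force on a finger pad.
Only numpy, scipy, OpenCV 4.12 (cv2) and the standard library are available. Lean on these libraries where they do the work, as an engineer would, in place of code of your own. Each camera call takes 0.05 s, during which the arm holds its last target. There are 200 camera calls.

TASK

Pack the clean steel dosing dippers for transit: raise the carrier's hold-down bar, stand the largest dipper in the ring of the carrier and nest all the others that are on the bench in it by size, each upright on the floor of the next larger, with the handles beside the bar's path. Then lower the bar right down over the nest and push the loose lock pin fully home through the bar's two ears and the lug, without shifting the tape roll, petri dish, white bottle or timer.

Things in the scene. Friction and masses are not known exactly. Their poses are not given: they have to be found in the camera images.
- dipper_a: largest dipper: round open steel cup, 116 mm across and 72 mm high outside, 110 mm inside; wall and flat floor 3 mm. Origin: centre of underside, z up. Grey upright handle on its own +x side, 59 mm from the axis, from the rim up to 142 mm above the underside, 10 mm thick radially, 18 mm wide; its strap (1.5 mm) runs 30 mm down the wall's outside. 240 g
- dipper_b: second largest dipper: round open steel cup, 94 mm across and 64 mm high outside, 88 mm inside; wall and flat floor 3 mm. Origin: centre of underside, z up. Grey upright handle on its own +x side, 48 mm from the axis, from the rim up to 134 mm above the underside, 10 mm thick radially, 18 mm wide; its strap (1.5 mm) runs 30 mm down the wall's outside. 180 g. May be absent
- dipper_c: third largest dipper: round open steel cup, 72 mm across and 56 mm high outside, 66 mm inside; wall and flat floor 3 mm. Origin: centre of underside, z up. Grey upright handle on its own +x side, 37 mm from the axis, from the rim up to 126 mm above the underside, 10 mm thick radially, 18 mm wide; its strap (1.5 mm) runs 30 mm down the wall's outside. 130 g. May be absent
- dipper_d: smallest dipper: round open steel cup, 50 mm across and 48 mm high outside, 44 mm inside; wall and flat floor 3 mm. Origin: centre of underside, z up. Grey upright handle on its own +x side, 26 mm from the axis, from the rim up to 118 mm above the underside, 10 mm thick radially, 18 mm wide; its strap (1.5 mm) runs 30 mm down the wall's outside. 90 g. May be absent
- dipper_a_handle (a point): point in the handle of that dipper, on the handle's centre line, 20 mm below its top end
- dipper_b_handle (a point): point in the handle of that dipper, on the handle's centre line, 20 mm below its top end
- dipper_c_handle (a point): point in the handle of that dipper, on the handle's centre line, 20 mm below its top end
- dipper_d_handle (a point): point in the handle of that dipper, on the handle's centre line, 20 mm below its top end
- carrier: dipper carrier, fixed on the worktop: aluminium base plate 180 x 140 mm, top face 12 mm up. Origin at its centre on the worktop; its -x end (towards the robot) carries the latch lug, its +x end the hinge of the hold-down bar; y runs across. Behind it, right of the robot's centre line, a bench instrument 0.42 m tall begins 0.67 m ahead of the robot
- seat (a point): centre of the carrier's seat, on the plate's top face: a locating ring 126 mm across inside, 12 mm high, in which the largest dipper stands with 5 mm of play all round
- bar (a joint): hold-down bar's angle (rad): 0 down (level above the carrier's x axis), 1.75 up, leaning away from the robot. Hinge axis along carrier's y, 74 mm to +x of its origin, 93 mm above the worktop. Bar 22 to 28 mm wide, 10 thick, 195 long; stiff hinge: stays where left, moves at 1 to 5 N. Down, its underside is 4 mm above the seated largest dipper's rim, so dipper handles must stand to its sides
- bar_tongue (a point): centre of the bar's flat end tongue (28 x 28 x 10 mm), 181 mm from the hinge axis; the place to take the bar, pinched from above across its width (along carrier's y). Two upright ears with holes stand on the bar 19 to 43 mm from here towards the hinge, up to 38 mm above the bar's middle
- pin_hole (a point): centre of the cross hole (16 mm, axis along carrier's y) in the fixed upright latch lug (top at 130 mm), 116 mm above the worktop. With the bar down, the holes of its two ears line up with it on both sides; the ears' outer faces are 14 mm from this point
- lock_pin: loose steel lock pin lying flat, 96 mm long: round shank 12 mm thick, 52 mm long, tapered nose, along its +x; behind (-x) a flat D-shaped grip 44 x 28 x 14 mm. Origin: underside below the shoulder between shank and grip; the axis is 7 mm above it. 80 g
- pin_grip (a point): middle of the pin's grip, on its axis, 24 mm behind the shoulder; pinch the grip across its 28 mm width
- pin_seat (a point): point on the axis of the shank 14 mm ahead of the shoulder; it lies at pin_hole when the pin is pushed home against an ear, from either side
- tape: bystander: roll of tape, 68 mm across, 18 mm high
- dish: bystander: petri dish, 69 mm across, 13 mm high
- talc_bottle: bystander: small white bottle, 60 mm across, 92 mm high
- stopwatch: bystander: lab timer, 62 x 62 x 17 mm
Not all that is in view belongs to the job. What is shaped like the dipper_d but yellow is not meant.

How it is judged (in metres and radians):
On the way, in this order (a step that is already met when the one before it is completed fails the run):
1. the largest dipper stands in the carrier's ring and all others are nested in it by size, standing upright on one another's floors (horizontal distance between dipper_a and seat below 0.008 m and z of dipper_a in the frame of seat below 0.004 m and angle between each of dipper_a, dipper_b, dipper_c, dipper_d's own z axis and vertical below 0.08 rad and horizontal distance between dipper_b and dipper_a below 0.011 m and z of dipper_b in the frame of dipper_a below 0.007 m and horizontal distance between dipper_c and dipper_a below 0.022 m and z of dipper_c in the frame of dipper_a below 0.01 m and horizontal distance between dipper_d and dipper_a below 0.033 m and z of dipper_d in the frame of dipper_a below 0.013 m and horizontal distance between dipper_c and dipper_b below 0.011 m and z of dipper_c in the frame of dipper_b below 0.007 m and horizontal distance between dipper_d and dipper_b below 0.022 m and z of dipper_d in the frame of dipper_b below 0.01 m and horizontal distance between dipper_d and dipper_c below 0.011 m and z of dipper_d in the frame of dipper_c below 0.007 m), for 0.2 s.
2. the hold-down bar is down over the nest (all of step 1 and value of joint bar below 0.03 rad), for 0.2 s.
3. the lock pin is home through ears and lug (distance between pin_seat and pin_hole below 0.009 m and angle between the x axis of lock_pin and the y axis of carrier, either way round below 0.2 rad and value of joint bar below 0.03 rad), for 0.2 s.
At the end, for the whole second after the job is handed in: Largest dipper in the seat (8 mm), every other one present upright inside all larger ones (tilt under 0.08 rad, base within 4 mm of the floor it rests on); bar down (under 0.03 rad); pin home (within 9 mm of its full depth, 0.2 rad of the hole's axis); all at rest (all of step 1 and all of step 3 and linear speed of each of dipper_a, dipper_b, dipper_c, dipper_d, lock_pin below 0.02 m/s); the robot touches nothing.
It fails at once if the tape roll is shifted by more than 3 cm (distance of tape from where it was at the start of the episode above 0.03 m).
It fails at once if the petri dish is shifted by more than 3 cm (distance of dish from where it was at the start of the episode above 0.03 m).
It fails at once if the white bottle is shifted by more than 3 cm (distance of talc_bottle from where it was at the start of the episode above 0.03 m).
It fails at once if the timer is shifted by more than 3 cm (distance of stopwatch from where it was at the start of the episode above 0.03 m).
Of dipper_b, dipper_c, dipper_d only 2 to 3 are there at a start; the rules pass over those that are not, and their reading is None.
At some moment in a run one of dipper_b, dipper_c, dipper_d, lock_pin may be knocked a few centimetres aside while the robot is not near it.
It also fails if it takes over 210 s, if anything falls off the work surface, if the arm or the gripper's body presses on something with over 40 N, if the wrist force passes 120 N, or if a joint passes its speed limit or range.

## Working session

There is one attempt and no reset: what is moved stays moved. The work goes in short steps, Python scripts to look and compute and a tool call to move; the robot and the scene stay as the last step left them, time stands still between calls to the robot, and variables do not carry over. Pictures are saved under pics/ and viewed, at most 14 in all, crops included, and the job is handed in when it is done.

Besides the shell and the picture viewer there is one more tool, called after "Emit:" as a command line: name --argument value ..., lists and objects as JSON in quotes. carry_out: Moves the arm, as the interface text tells. Its arguments: {"type":"object","properties":{"motion":{"type":"string"},"squeeze":{"type":"number"}},"required":["motion"]}

```bash
mkdir -p pics; ls
cat > h.py <<'E'
import numpy as np,cv2
from workcell import sensors,vision,robot
def cap(n,f=None):
    c=vision.capture(n)
    if f: cv2.imwrite('pics/'+f,c['pixels'][:,:,::-1])
    np.savez('/tmp/'+n+'.npz',**{k:np.asarray(v) for k,v in c.items()})
    return c
def load(n): return dict(np.load('/tmp/'+n+'.npz'))
def cloud(c):
    h,w=c['z_map'].shape
    u,v=np.meshgrid(np.arange(w),np.arange(h))
    p=cv2.undistortPoints(np.stack([u,v],-1).reshape(-1,1,2).astype(float),np.array(c['mtx'],float),np.array(c['dist'],float)).reshape(h,w,2)
    z=c['z_map']; P=np.stack([p[...,0]*z,-p[...,1]*z,-z],-1)
    T=np.array(c['world_from_camera']); W=P@T[:3,:3].T+T[:3,3]; W[z==0]=np.nan
    return W
E
python3 - <<'E'
from h import *
for n in('scene','top'):
    c=cap(n,n+'0.png'); print(c['world_from_camera'])
s=sensors.read_state();print(s)
E
```

```text
pics
[[-0.54183709  0.40279505 -0.73767792 -0.42893191]
 [-0.84026339 -0.23951648  0.48640445  0.58909584]
 [ 0.01923529  0.88339572  0.46823285  0.70574303]
 [ 0.          0.          0.          1.        ]]
[[ 0.02752573  0.99725741 -0.0687022   0.43318921]
 [-0.99958761  0.02689714 -0.01005791 -0.0495382 ]
 [-0.00818244  0.06895072  0.99758651  1.24886364]
 [ 0.          0.          0.          1.        ]]
{'time_s': 0.1, 'qpos': array([-7.09951601e+01,  2.05957174e+01,  8.65925169e+01,  8.09039868e-04,
        7.29074978e+01, -6.59653975e+00]), 'qd': array([ 0.00480057, -0.01319253, -0.1739036 ,  0.07609486,  0.09972916,
       -0.03477077]), 'effort': array([ 1.10211047e-03, -5.16353488e+01, -2.71407652e+01,  6.77388324e-02,
        2.76359590e-02, -2.34953228e-05]), 'position': array([ 0.259043  , -0.54051516,  0.22187559]), 'ee_rot': array([-1.79904990e+02, -1.17652219e-02,  2.56011315e+01]), 'contact_force': array([ 0.27227991,  0.57952269, -0.6367917 ]), 'torque': array([ 0.04282155, -0.02209927,  0.03649225]), 'grasp_force': 0.0, 'gripper_width': 0.08744832943299671}
```

View pics/scene0.png

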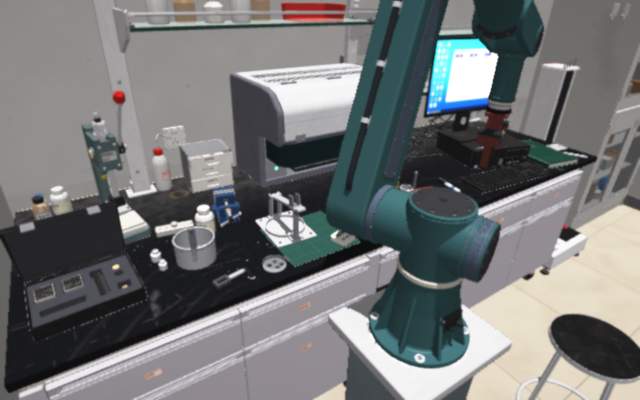

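View pics/top0.png

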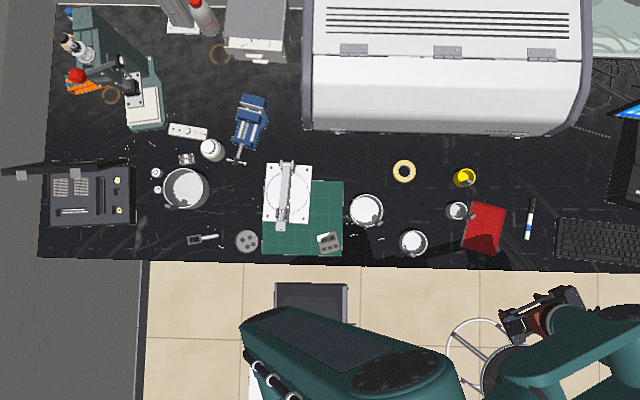

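The top view shows dipper candidates at px (185,188) largest, (366,210), (413,242), (458,210), and a yellow decoy at (465,177). The pin is at (203,239), the carrier at (288,196), the tape (404,170), dish (246,240), timer (330,243) and bottle (210,150). I'll measure these now and enlarge the crop.

Run:
```python
from h import *
c=load('top');W=cloud(c)
img=c['pixels'][:,:,::-1]
a=cv2.resize(img[130:262,140:340],(800,528),interpolation=cv2.INTER_CUBIC)
b=cv2.resize(img[150:262,335:495],(800,560),interpolation=cv2.INTER_CUBIC)
cv2.imwrite('pics/ca.png',a);cv2.imwrite('pics/cb.png',b)
for n,(u0,u1,v0,v1) in dict(A=(155,215,155,215),B=(345,388,188,232),C=(395,432,224,262),D=(444,470,198,225),pin=(185,222,230,248),tape=(390,418,157,183),dish=(232,260,227,254),sw=(314,345,230,256),bot=(197,224,136,163),carr=(258,314,155,235)).items():
    P=W[v0:v1,u0:u1].reshape(-1,3);P=P[P[:,2]>0.006]
    print(n,len(P),P.min(0).round(3),P.max(0).round(3),np.median(P,0).round(3))
    if n in'ABCD':
        Q=P[P[:,2]>P[:,2].max()-0.03]; print('  handle top',Q.mean(0).round(3),len(Q))
        hr=dict(A=.072,B=.064,C=.056,D=.048)[n]
        R=P[abs(P[:,2]-hr)<0.005]
        if len(R)>5:
            (x,y),r=cv2.minEnclosingCircle(R[:,:2].astype(np.float32));print('  rim',round(x,3),round(y,3),round(r,3),len(R))
```

```text
A 1168 [0.469 0.275 0.006] [0.649 0.466 0.147] [0.555 0.377 0.034]
  handle top [0.486 0.375 0.137] 32
  rim 0.57 0.338 0.095 203
B 381 [ 0.434 -0.245  0.006] [ 0.563 -0.118  0.136] [ 0.489 -0.193  0.054]
  handle top [ 0.455 -0.207  0.13 ] 29
  rim 0.492 -0.178 0.048 141
C 348 [ 0.344 -0.38   0.006] [ 0.454 -0.274  0.13 ] [ 0.4   -0.32   0.043]
  handle top [ 0.371 -0.295  0.122] 29
  rim 0.401 -0.317 0.037 111
D 272 [ 0.46  -0.495  0.006] [ 0.532 -0.421  0.114] [ 0.494 -0.458  0.036]
  handle top [ 0.479 -0.459  0.097] 19
  rim 0.499 -0.447 0.027 77
pin 161 [0.376 0.267 0.006] [0.418 0.361 0.019] [0.399 0.321 0.013]
tape 276 [ 0.584 -0.329  0.006] [ 0.651 -0.255  0.025] [ 0.618 -0.294  0.018]
dish 82 [0.355 0.144 0.006] [0.43  0.217 0.019] [0.393 0.18  0.009]
sw 459 [ 0.354 -0.117  0.006] [ 0.429 -0.024  0.027] [ 0.394 -0.068  0.019]
bot 451 [0.633 0.259 0.006] [0.712 0.344 0.098] [0.659 0.281 0.068]
carr 2904 [ 0.412 -0.021  0.006] [0.65  0.151 0.167] [0.534 0.054 0.014]
```

View pics/ca.png

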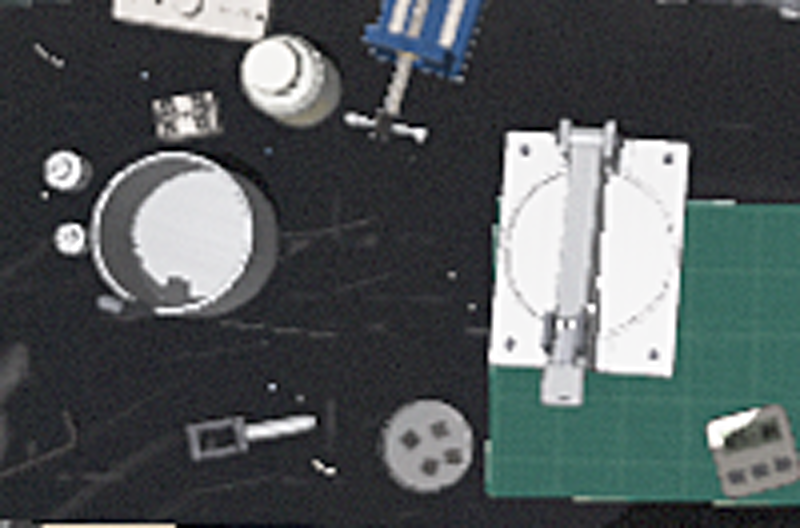

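View pics/cb.png

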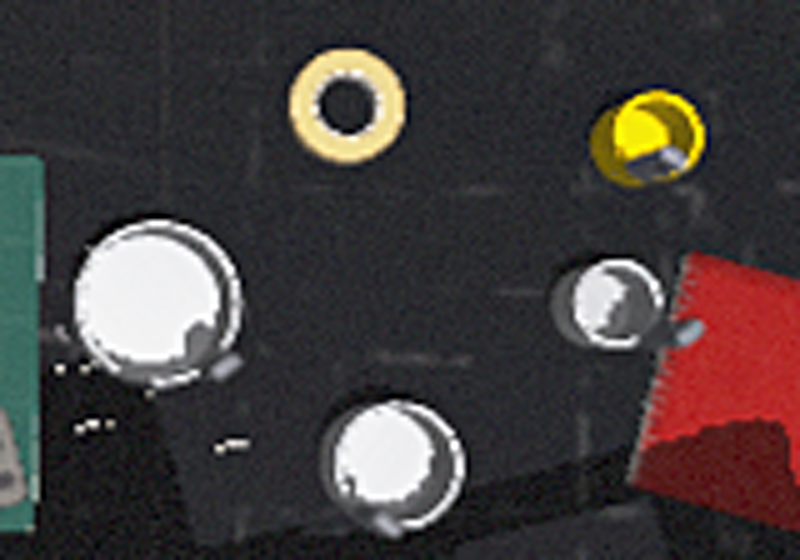

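All four clean dippers are present: A, B, C and D at px (185,188), (366,210), (413,242) and (458,210). The yellow cup at (465,177) only resembles D, so I'm excluding it. Next I need the carrier pose, the handles and the instrument's corner.

```bash
cat >> h.py <<'E'
def rim_fit(R,r):
    from scipy.optimize import least_squares
    f=lambda p:np.hypot(R[:,0]-p[0],R[:,1]-p[1])-r
    s=least_squares(f,R[:,:2].mean(0),loss='soft_l1',f_scale=.002);return s.x,np.abs(s.fun).mean()
def go(x,y,z,yaw=None):
    s=sensors.read_state();p=s['position'];w=s['ee_rot'][2];a=np.radians(w)
    d=np.array([x,y,z])-p
    t=0 if yaw is None else -((yaw-w+90)%180-90)
    print('row: %.4f %.4f %.4f %.1f'%(d[0]*np.cos(a)+d[1]*np.sin(a),d[0]*np.sin(a)-d[1]*np.cos(a),-d[2],t),'| at',p.round(4),'yaw',round(w,1),'q6',round(s['qpos'][5],1),'W',s['gripper_width'].round(4))
E
python3 - <<'E'
from h import *
c=load('top');W=cloud(c)
P=W[150:240,255:320].reshape(-1,3)
Q=P[abs(P[:,2]-.012)<.004]
r=cv2.minAreaRect(Q[:,:2].astype(np.float32));print('plate',r,cv2.boxPoints(r).round(3).tolist())
B=P[(P[:,2]>.085)&(P[:,2]<.112)];print('bar',len(B),B.mean(0));l=cv2.fitLine(B[:,:2].astype(np.float32),cv2.DIST_HUBER,0,.01,.01).ravel();print(l, np.degrees(np.arctan2(l[1],l[0])),B.min(0),B.max(0))
for n,(u0,u1,v0,v1),r in(('A',(155,215,145,218),.0565),('B',(345,388,188,232),.0455),('C',(395,432,224,262),.0345),('D',(444,470,198,225),.0235)):
    hr=dict(A=.072,B=.064,C=.056,D=.048)[n]
    P=W[v0:v1,u0:u1].reshape(-1,3)
    R=P[abs(P[:,2]-hr)<0.004]; med=np.median(R[:,:2],0);R=R[np.hypot(*(R[:,:2]-med).T)<.13]
    s,e=rim_fit(R,r); H=P[(P[:,2]>hr+.05)&(P[:,2]<hr+.08)&(np.hypot(*(P[:,:2]-s).T)<r+.03)]
    h=H.mean(0) if len(H) else np.zeros(3); d=h[:2]-s
    print(n,'rim',s.round(4),'err',e.round(4),len(R),'handle',h.round(3),len(H),'rad',np.hypot(*d).round(3),'ang',np.degrees(np.arctan2(d[1],d[0])).round(1))
I=W[0:140,290:600].reshape(-1,3);I=I[(I[:,2]>.15)&(I[:,0]>.6)]
print('instr',np.nanpercentile(I,[1,50,99],axis=0).round(3))
K=W[225:250,180:225].reshape(-1,3);K=K[(K[:,2]>.007)&(K[:,2]<.03)&(K[:,0]<.43)]
r=cv2.minAreaRect(K[:,:2].astype(np.float32));print('pin',r,K[:,:2].mean(0))
G=K[K[:,1]>.325];S=K[K[:,1]<.31];print('grip',G.mean(0),'shank',S.mean(0))
E
```

```text
plate ((0.5152683258056641, 0.055022694170475006), (0.19187161326408386, 0.2319013625383377), 89.53173065185547) [[0.39899998903274536, -0.03999999910593033], [0.6299999952316284, -0.041999999433755875], [0.6320000290870667, 0.15000000596046448], [0.4000000059604645, 0.15199999511241913]]
bar 257 [0.59232327 0.05776325 0.10364133]
[0.9996455  0.02662605 0.5987411  0.05793304] 1.5257405 [0.45783958 0.03610258 0.09040458] [0.62864129 0.07932668 0.11191115]
A rim [0.5437 0.3594] err 0.0121 208 handle [0.486 0.375 0.139] 29 rad 0.06 ang 165.0
B rim [ 0.4918 -0.1768] err 0.0012 134 handle [ 0.455 -0.207  0.131] 28 rad 0.047 ang -140.7
C rim [ 0.4012 -0.3169] err 0.0013 103 handle [ 0.371 -0.295  0.123] 27 rad 0.038 ang 144.0
D rim [ 0.4996 -0.4465] err 0.0012 68 handle [ 0.478 -0.458  0.107] 8 rad 0.024 ang -152.6
instr [[ 0.681 -0.696  0.252]
 [ 0.786 -0.311  0.411]
 [ 0.93  -0.002  0.42 ]]
pin ((0.39459022879600525, 0.3249303102493286), (0.11339831352233887, 0.041988350450992584), 85.32952880859375) [0.39621662 0.32073903]
grip [0.39194025 0.34555276 0.01303197] shank [0.4021221  0.28950572 0.01191427]
```

```bash
python3 -c "
from h import *
go(.45,.06,.36,-2)"
```

```text
Traceback (most recent call last):
  File "h.py", line 24, in go
    print('row: %.4f %.4f %.4f %.1f'%(d[0]*np.cos(a)+d[1]*np.sin(a),d[0]*np.sin(a)-d[1]*np.cos(a),-d[2],t),'| at',p.round(4),'yaw',round(w,1),'q6',round(s['qpos'][5],1),'W',s['gripper_width'].round(4))
                                                                                                                                                                             ^^^^^^^^^^^^^^^^^^^^^^^^
AttributeError: 'float' object has no attribute 'round'
```

```bash
sed -i "s/s\['gripper_width'\].round(4)/round(s['gripper_width'],4)/" h.py; python3 -c "
from h import *
go(.45,.06,.36,-2)"
```

```text
row: 0.4317 -0.4590 -0.1381 27.6 | at [ 0.259  -0.5405  0.2219] yaw 25.6 q6 -6.6 W 0.0874
```

Emit:
carry_out --motion "0 0 -0.05 0 0; 0 0 -0.1 0 0; 0 0 -0.138 0 0; 0.216 -0.23 -0.138 14 0; 0.216 -0.23 -0.138 14 0; 0.216 -0.23 -0.138 14 0;0.216 -0.23 -0.138 14 0;0.216 -0.23 -0.138 14 0;0.216 -0.23 -0.138 14 0;0.432 -0.459 -0.138 27.6 0;0.432 -0.459 -0.138 27.6 0;0.432 -0.459 -0.138 27.6 0"

```text
time_s: 1.3
position: [0.3933, -0.1185, 0.3606]
ee_rot: [-180.0, -0.0, -2.2]
contact_force: [0.5, -0.3, 0.8]
gripper_width: 0.0441
grasp_force: 0.0
```

Emit:
carry_out --motion "0 0 0 0 0;0 0 0 0 0;0 0 0 0 0"

```text
time_s: 1.6
position: [0.3931, -0.1211, 0.3605]
ee_rot: [180.0, 0.0, -2.0]
contact_force: [0.3, -0.4, 0.1]
gripper_width: 0.0438
grasp_force: 0.0
```

```bash
python3 -c "
from h import *
go(.45,.06,.36,-2)
c=cap('wrist','w1.png');print(c['world_from_camera'])"
```

```text
row: 0.0505 -0.1830 0.0005 -0.0 | at [ 0.3931 -0.1211  0.3605] yaw -2.0 q6 65.3 W 0.0438
[[-3.49989684e-02  9.59888857e-01  2.78187804e-01  4.69784162e-01]
 [-9.99387285e-01 -3.37148088e-02 -9.40032113e-03 -1.25240989e-01]
 [ 3.55785141e-04 -2.78346356e-01  9.60480702e-01  5.22709614e-01]
 [ 0.00000000e+00  0.00000000e+00  0.00000000e+00  1.00000000e+00]]
```

Emit:
carry_out --motion "0.05 -0.183 0 0 0;0.05 -0.183 0 0 0;0.05 -0.183 0 0 0;0.05 -0.183 0 0 0;0.05 -0.183 0 0 0;0.05 -0.183 0 0 0;0.05 -0.183 0 0 0"

```text
time_s: 2.35
position: [0.4496, 0.059, 0.3605]
ee_rot: [180.0, 0.0, -2.1]
contact_force: [-1.4, -0.2, 0.5]
gripper_width: 0.0439
grasp_force: 0.0
```

```bash
python3 -c "
from h import *
go(.45,.06,.36,-2)
c=cap('wrist','w1.png')"
```

```text
row: 0.0003 -0.0010 0.0005 -0.1 | at [0.4496 0.059  0.3605] yaw -2.1 q6 90.9 W 0.0439
```

View pics/w1.png

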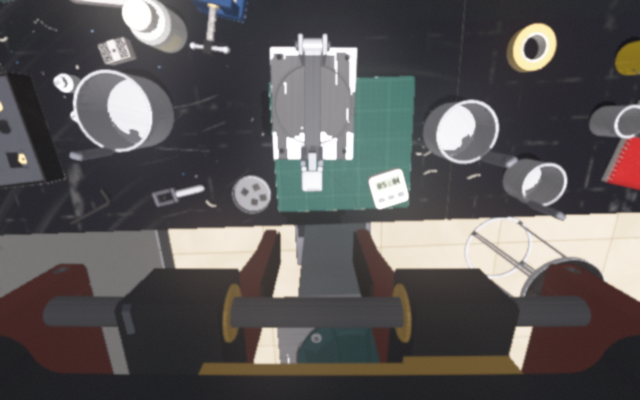

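The wrist view shows the carrier plate corners at (270,48), (357,48), (355,160) and (273,160). The tongue is at (312,178), A at (125,110) and the pin at (178,195). I'll get the carrier pose from the depth.

Run:
```python
from h import *
c=load('wrist');W=cloud(c);g=c['pixels'].astype(int)
pl=(abs(W[...,2]-.012)<.005)&(g.min(-1)>150);pl[:,:255]=0;pl[:,370:]=0;pl[172:]=0
Q=W[pl];r=cv2.minAreaRect(Q[:,:2].astype(np.float32));print('plate',r,len(Q),cv2.boxPoints(r).round(4).tolist())
b=(W[...,2]>.085)&(W[...,2]<.108);b[:,:285]=0;b[:,345:]=0;b[195:]=0
for v in range(60,192,8):
    u=np.where(b[v])[0]
    if len(u): print(v,u.min(),u.max(),W[v,u].mean(0).round(4),np.ptp(W[v,u,1]).round(4))
l=(W[...,2]>.118)&(W[...,2]<.15);l[:,:285]=0;l[:,345:]=0;l[195:]=0
print('ears',W[l].mean(0),W[l].min(0),W[l].max(0))
```

```text
plate ((0.5441723465919495, 0.059911783784627914), (0.14035776257514954, 0.17922450602054596), 87.53477478027344) 2171 [[0.45159998536109924, -0.006300000008195639], [0.6306999921798706, -0.014100000262260437], [0.6366999745368958, 0.12620000541210175], [0.4577000141143799, 0.1339000016450882]]
60 304 320 [0.598  0.0578 0.1026] 0.0213
68 304 320 [0.5879 0.0582 0.1045] 0.0213
76 304 320 [0.5778 0.0586 0.1066] 0.0213
84 304 320 [0.5678 0.0621 0.1072] 0.0214
ears [0.47633941 0.06302553 0.12844803] [0.42827006 0.048472   0.11800258] [0.53308913 0.07804514 0.14590852]
```

Run:
```python
from h import *
W=cloud(load('wrist'))
for v in range(88,192,6): print(v,[tuple(W[v,u].round(3)) for u in (304,312,319)])
```

```text
88 [(np.float64(0.563), np.float64(0.07), np.float64(0.109)), (np.float64(0.562), np.float64(0.059), np.float64(0.111)), (np.float64(0.562), np.float64(0.05), np.float64(0.109))]
94 [(np.float64(0.555), np.float64(0.07), np.float64(0.11)), (np.float64(0.555), np.float64(0.059), np.float64(0.112)), (np.float64(0.554), np.float64(0.05), np.float64(0.113))]
100 [(np.float64(0.548), np.float64(0.071), np.float64(0.11)), (np.float64(0.547), np.float64(0.06), np.float64(0.112)), (np.float64(0.547), np.float64(0.05), np.float64(0.112))]
106 [(np.float64(0.54), np.float64(0.071), np.float64(0.113)), (np.float64(0.539), np.float64(0.06), np.float64(0.115)), (np.float64(0.539), np.float64(0.051), np.float64(0.114))]
112 [(np.float64(0.532), np.float64(0.071), np.float64(0.116)), (np.float64(0.532), np.float64(0.06), np.float64(0.118)), (np.float64(0.531), np.float64(0.051), np.float64(0.117))]
118 [(np.float64(0.524), np.float64(0.071), np.float64(0.118)), (np.float64(0.524), np.float64(0.061), np.float64(0.118)), (np.float64(0.524), np.float64(0.051), np.float64(0.119))]
124 [(np.float64(0.51
[... 1455 characters left out ...]
.float64(0.074), np.float64(0.132)), (np.float64(0.453), np.float64(0.063), np.float64(0.134)), (np.float64(0.453), np.float64(0.054), np.float64(0.133))]
178 [(np.float64(0.446), np.float64(0.074), np.float64(0.137)), (np.float64(0.446), np.float64(0.064), np.float64(0.136)), (np.float64(0.445), np.float64(0.054), np.float64(0.135))]
184 [(np.float64(0.438), np.float64(0.075), np.float64(0.138)), (np.float64(0.438), np.float64(0.064), np.float64(0.138)), (np.float64(0.437), np.float64(0.054), np.float64(0.136))]
190 [(np.float64(0.429), np.float64(0.075), np.float64(0.137)), (np.float64(0.429), np.float64(0.064), np.float64(0.136)), (np.float64(0.429), np.float64(0.055), np.float64(0.137))]
```

Emit:
carry_out --motion "-0.0088 -0.005 0.05 0.4 0;-0.0088 -0.005 0.1 0.4 0;-0.0088 -0.005 0.15 0.4 0;-0.0088 -0.005 0.2 0.4 0;-0.0088 -0.005 0.23 0.4 0;-0.0088 -0.005 0.248 0.4 0;-0.0088 -0.005 0.248 0.4 0;-0.0088 -0.005 0.248 0.4 0;-0.0088 -0.005 0.248 0.4 -0.7;-0.0088 -0.005 0.248 0.4 -0.7;-0.0088 -0.005 0.248 0.4 -0.7;-0.0088 -0.005 0.248 0.4 -0.7" --squeeze 15

```text
time_s: 3.6
position: [0.442, 0.0658, 0.1135]
ee_rot: [180.0, -0.1, -2.4]
contact_force: [0.6, -3.9, 1.7]
gripper_width: 0.0276
grasp_force: 15.0
```

Run:
```python
from h import *
go(.441,.0642,.112,-2.5)
for k in range(1,13):
    t=.21+(1.57-.21)*k/12
    d=.181*(np.cos(.21)-np.cos(t)); print('%.3f 0 %.3f'%(d,-.181*(np.sin(t)-np.sin(.21))),end='; ')
```

```text
row: -0.0010 0.0016 0.0015 0.1 | at [0.442  0.0658 0.1135] yaw -2.4 q6 92.0 W 0.0276
0.005 0 -0.020; 0.013 0 -0.039; 0.023 0 -0.057; 0.034 0 -0.074; 0.048 0 -0.089; 0.063 0 -0.103; 0.080 0 -0.115; 0.098 0 -0.125; 0.117 0 -0.133; 0.136 0 -0.139; 0.156 0 -0.142; 0.177 0 -0.143;
```

Emit:
carry_out --motion "0.005 0 -0.020 0 -0.7; 0.013 0 -0.039 0 -0.7; 0.023 0 -0.057 0 -0.7; 0.034 0 -0.074 0 -0.7; 0.048 0 -0.089 0 -0.7; 0.063 0 -0.103 0 -0.7; 0.080 0 -0.115 0 -0.7; 0.098 0 -0.125 0 -0.7; 0.117 0 -0.133 0 -0.7; 0.136 0 -0.139 0 -0.7; 0.156 0 -0.142 0 -0.7; 0.174 0 -0.143 0 -0.7"

```text
time_s: 4.8
position: [0.6141, 0.0584, 0.2562]
ee_rot: [179.9, 0.2, -2.4]
contact_force: [-4.4, -2.7, 3.5]
gripper_width: 0.0277
grasp_force: 15.0
```

Emit:
carry_out --motion "0 0 0 0 -0.7;0 0 0 0 0;0 0 0 0 0;0 0 -0.03 0 0;0 0 -0.07 0 0;-0.05 0 -0.07 0 -0.9;-0.07 0 -0.07 0 -0.9;-0.07 0 0 0 -1;-0.07 0 0.0 0 -1;-0.07 0 0.0 0 -1"

```text
time_s: 5.8
position: [0.5413, 0.0623, 0.2526]
ee_rot: [-180.0, 0.4, -2.4]
contact_force: [-1.1, 0.0, 0.5]
gripper_width: 0.0074
grasp_force: 0.0
```

Run:
```python
from h import *
go(.626,.0575,.225,-2.5)
c=cap('wrist','w2.png')
```

```text
row: 0.0848 0.0013 0.0276 0.1 | at [0.5413 0.0623 0.2526] yaw -2.4 q6 91.7 W 0.0074
```

View pics/w2.png

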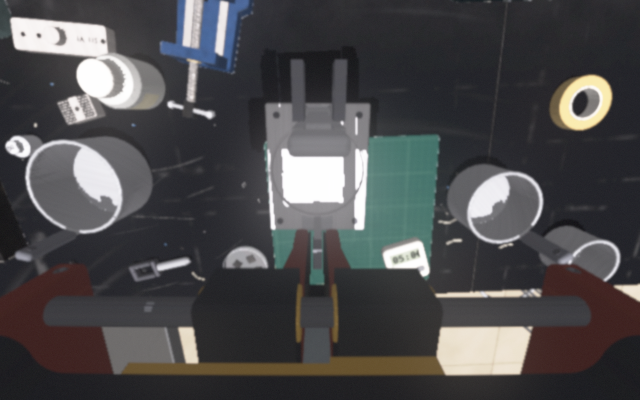

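The bar is nearly upright, with its ears at (298,80) and (340,80). I'll push it fully back with closed fingers.

Emit:
carry_out --motion "0.02 0.001 0.018 0 -1;0.04 0.001 0.018 0 -1;0.055 0.001 0.018 0 -1;0.062 0.001 0.018 0 -1;0.069 0.001 0.018 0 -1;0.076 0.001 0.018 0 -1;0.081 0.001 0.018 0 -1;0.083 0.001 0.018 0 -1;0.083 0.001 0.018 0 -1"

```text
time_s: 6.75
position: [0.6274, 0.0575, 0.2375]
ee_rot: [-180.0, 0.1, -2.4]
contact_force: [-3.2, 0.5, -0.5]
gripper_width: 0.0006
grasp_force: 1.7
```

Emit:
carry_out --motion "-0.02 0 0 0 -1;-0.06 0 -0.03 0 -0.6;-0.1 0 -0.08 0 -0.4;-0.1 -0.05 -0.11 0 -0.4;-0.1 -0.1 -0.11 0 -0.4;-0.1 -0.15 -0.11 0 -0.4;-0.1 -0.20 -0.11 0 -0.4;-0.1 -0.25 -0.11 0 -0.4;-0.1 -0.28 -0.11 0 -0.4;-0.1 -0.28 -0.11 0 -0.4"

```text
time_s: 7.75
position: [0.5402, 0.3468, 0.3479]
ee_rot: [-179.8, -0.1, -2.1]
contact_force: [0.3, -0.2, 0.3]
gripper_width: 0.0262
grasp_force: 0.0
```

Run:
```python
from h import *
c=cap('wrist','w3.png');W=cloud(c)
P=W.reshape(-1,3)
P=P[(abs(P[:,0]-.55)<.1)&(abs(P[:,1]-.37)<.1)]
R=P[abs(P[:,2]-.072)<.004];
s,e=rim_fit(R,.0565);k=abs(np.hypot(*(R[:,:2]-s).T)-.0565)<.008;s,e=rim_fit(R[k],.0565)
H=P[(P[:,2]>.12)&(P[:,2]<.145)&(np.hypot(*(P[:,:2]-s).T)<.08)];h=H.mean(0);d=h[:2]-s
print(s,e,k.sum(),h,len(H),np.hypot(*d),np.degrees(np.arctan2(d[1],d[0])))
c=cap('top');W=cloud(c)
B=W[60:240,255:330].reshape(-1,3);B=B[(B[:,2]>.18)&(B[:,2]<.31)&(abs(B[:,1]-.057)<.03)];print('bar',B[:,2].max(),B[B[:,2]>.26].mean(0),B[B[:,2]<.26].mean(0))
go(.486,.375,.105,None)
```

```text
[0.54575192 0.35956798] 0.0010974630786833972 659 [0.4913221  0.3758014  0.13637108] 135 0.0567990226875916 163.3930471266738
bar 0.2905295523821564 [0.64595826 0.05581721 0.27779709] [0.64536196 0.05427665 0.22624678]
row: -0.0554 -0.0306 0.2429 0.0 | at [0.5401 0.3422 0.3479] yaw -2.3 q6 118.5 W 0.0264
```

View pics/w3.png

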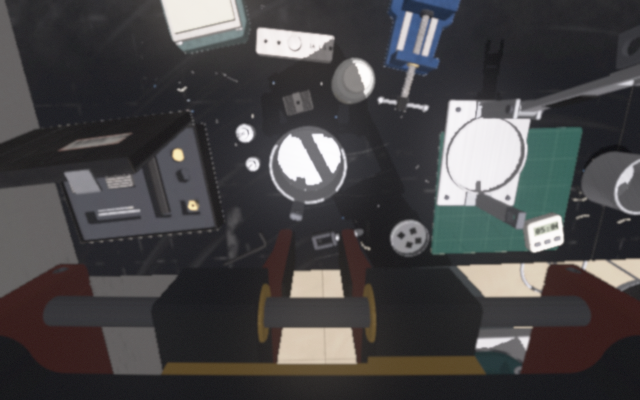

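Run:
```python
from h import *
go(.489,.3759,.104,74)
```

```text
row: -0.0524 -0.0317 0.2439 -76.3 | at [0.5401 0.3422 0.3479] yaw -2.3 q6 118.5 W 0.0264
```

Emit:
carry_out --motion "-0.052 -0.032 0.05 -8.5 -0.3;-0.052 -0.032 0.1 -17 -0.3;-0.052 -0.032 0.1 -25.5 -0.3;-0.052 -0.032 0.1 -34 -0.3;-0.052 -0.032 0.1 -42 -0.3;-0.052 -0.032 0.1 -50 -0.3;-0.052 -0.032 0.1 -58 -0.3;-0.052 -0.032 0.1 -66 -0.3;-0.052 -0.032 0.1 -74 -0.3;-0.052 -0.032 0.1 -76.3 -0.3;-0.052 -0.032 0.1 -76.3 -0.3;-0.052 -0.032 0.1 -76.3 -0.3"

```text
time_s: 9.05
position: [0.4898, 0.3743, 0.2482]
ee_rot: [179.9, -0.0, 73.7]
contact_force: [0.2, 0.3, 0.4]
gripper_width: 0.0307
grasp_force: 0.0
```

Run:
```python
from h import *
go(.489,.3759,.104,74)
c=cap('wrist');W=cloud(c)
P=W.reshape(-1,3)
P=P[(abs(P[:,0]-.55)<.1)&(abs(P[:,1]-.37)<.1)]
R=P[abs(P[:,2]-.072)<.004];
s=np.array([.5457,.3596]);k=abs(np.hypot(*(R[:,:2]-s).T)-.0565)<.008;s,e=rim_fit(R[k],.0565)
H=P[(P[:,2]>.125)&(P[:,2]<.148)&(np.hypot(*(P[:,:2]-s).T)<.08)];h=H.mean(0);d=h[:2]-s
print(s,e,k.sum(),h,len(H),np.hypot(*d),np.degrees(np.arctan2(d[1],d[0])), H.min(0),H.max(0))
```

```text
row: 0.0013 -0.0012 0.1442 -0.3 | at [0.4898 0.3743 0.2482] yaw 73.7 q6 47.3 W 0.0307
[0.54463069 0.36051755] 0.0011242644124443539 1092 [0.48904061 0.37875637 0.13896982] 204 0.05850565306106433 161.83560254231136 [0.48262362 0.36899639 0.12504798] [0.49474703 0.38608513 0.1439689 ]
```

Emit:
carry_out --motion "0.003 -0.002 0.04 1 -0.3;0.003 -0.002 0.08 1 -0.3;0.003 -0.002 0.12 1 -0.3;0.003 -0.002 0.143 1 -0.3;0.003 -0.002 0.144 1 -0.3;0.003 -0.002 0.144 1 -1;0.003 -0.002 0.144 1 -1;0.003 -0.002 0.144 1 -1;0.003 -0.002 0.144 1 -1;0.003 -0.002 0.144 1 -1;0.003 -0.002 0.142 1 -1" --squeeze 50

```text
time_s: 10.2
position: [0.4882, 0.3791, 0.1065]
ee_rot: [180.0, -0.0, 72.9]
contact_force: [-0.3, -0.2, -2.3]
gripper_width: 0.0097
grasp_force: 50.0
```

Emit:
carry_out --motion "0 0 -0.01 0 -1;0 0 -0.03 0 -1;0 0 -0.06 0 -1;0 0 -0.09 0 -1;0 0 -0.12 0 -1;0 0 -0.12 0 -1;0 0 -0.12 0 -1"

```text
time_s: 10.9
position: [0.488, 0.3789, 0.2261]
ee_rot: [180.0, -0.0, 72.9]
contact_force: [0.1, -0.1, -2.5]
gripper_width: 0.01
grasp_force: 50.0
```

Run:
```python
from h import *
go(.58,.107,.24,-37.5)
c=cap('wrist','w4.png')
```

```text
row: -0.2328 0.1679 -0.0139 -69.6 | at [0.488  0.3789 0.2261] yaw 72.9 q6 48.5 W 0.01
```

View pics/w4.png

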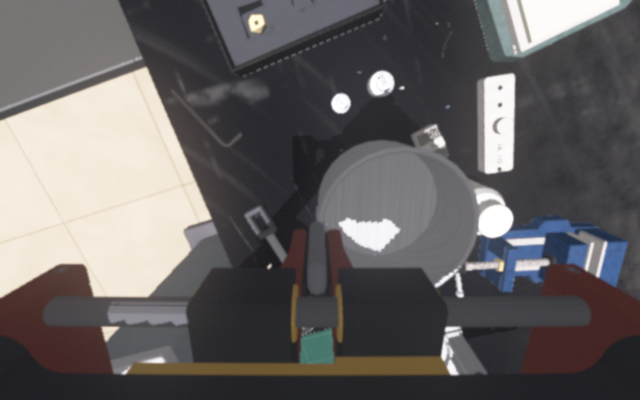

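Dipper A hangs level in the fingers (handle at (317,250), cup at (400,210)). Carrying it to the seat.

Emit:
carry_out --motion "-0.02 0.014 -0.014 8.5 -1;-0.04 0.028 -0.014 17 -1;-0.06 0.042 -0.014 25.5 -1;-0.08 0.058 -0.014 34 -1;-0.1 0.072 -0.014 42.5 -1;-0.12 0.086 -0.014 51 -1;-0.14 0.1 -0.014 59.5 -1;-0.16 0.115 -0.014 68 -1;-0.18 0.13 -0.014 76.5 -1;-0.2 0.144 -0.014 85 -1;-0.22 0.158 -0.014 93 -1;-0.233 0.168 -0.014 101 -1"

```text
time_s: 12.15
position: [0.5791, 0.1051, 0.2373]
ee_rot: [179.9, 0.2, -28.5]
contact_force: [-0.4, 0.3, -2.8]
gripper_width: 0.0098
grasp_force: 50.0
```

Run:
```python
from h import *
go(.58,.107,.24,-37.5)
c=cap('scene');W=cloud(c);cv2.imwrite('pics/s2.png',cv2.resize(c['pixels'][150:270,200:380,::-1],(720,480)))
```

```text
row: -0.0001 -0.0021 -0.0027 9.0 | at [0.5791 0.1051 0.2373] yaw -28.5 q6 122.1 W 0.0098
```

View pics/s2.png

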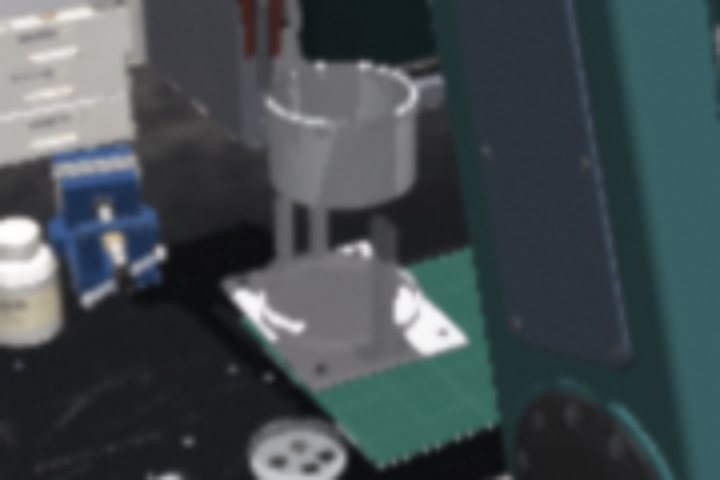

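The cup hangs over the plate, at (340,130) in the crop. I'll finish the rotation and measure the held rim.

Emit:
carry_out --motion "0 -0.002 0 8.5 -1;0 -0.002 0 9 -1;0 -0.002 0 9 -1;0 -0.002 0 9 -1"

```text
time_s: 12.6
position: [0.5805, 0.1089, 0.239]
ee_rot: [180.0, 0.1, -36.9]
contact_force: [-0.7, -0.1, -2.3]
gripper_width: 0.0097
grasp_force: 50.0
```

```bash
cat >> h.py <<'E'
def held(r,drop,hang,R=None,tol=.006,cam='wrist'):
    "rim fit near predicted centre; drop = rim z below TCP, hang=horizontal offset TCP->centre"
    s=sensors.read_state();p=s['position']
    W=cloud(cap(cam)).reshape(-1,3);z=p[2]-drop
    P=W[(abs(W[:,2]-z)<tol)]
    c0=p[:2]+hang;P=P[abs(np.hypot(*(P[:,:2]-c0).T)-r)<.010]
    c,e=rim_fit(P,r);print('held centre',c.round(4),'pred',c0.round(4),'err',e.round(4),len(P),'z',P[:,2].mean().round(4))
    A=np.c_[P[:,:2]-c,np.ones(len(P))];k=np.linalg.lstsq(A,P[:,2],rcond=None)[0];print('rim plane slope',k[:2].round(3),'z0',k[2].round(4))
    return c
E
python3 - <<'E'
from h import *
a=np.radians(52.5)
c=held(.0565,.034,-.059*np.array([np.cos(a),np.sin(a)]),tol=.008)
go(.58,.107,.24,-37.5)
c=held(.0565,.034,-.059*np.array([np.cos(a),np.sin(a)]),tol=.008,cam='top')
E
```

```text
held centre [0.545  0.0622] pred [0.5445 0.0621] err 0.001 2636 z 0.2046
rim plane slope [ 0.026 -0.003] z0 0.2045
row: 0.0007 0.0019 -0.0007 0.6 | at [0.5806 0.109  0.2393] yaw -36.9 q6 130.8 W 0.01
held centre [0.5416 0.0619] pred [0.5447 0.0622] err 0.0011 148 z 0.206
rim plane slope [-0.017 -0.012] z0 0.2057
```

Emit:
carry_out --motion "0.001 0.002 0.03 0.6 -1;0.001 0.002 0.06 0.6 -1;0.001 0.002 0.08 0.6 -1;0.001 0.002 0.095 0.6 -1;0.001 0.002 0.105 0.6 -1;0.001 0.002 0.112 0.6 -1;0.001 0.002 0.117 0.6 -1;0.001 0.002 0.119 0.6 -1;0.001 0.002 0.12 0.6 -1;0.001 0.002 0.12 0.6 -1"

```text
time_s: 13.7
position: [0.5809, 0.1064, 0.1201]
ee_rot: [-180.0, -0.0, -37.7]
contact_force: [-0.0, -0.6, -1.9]
gripper_width: 0.0098
grasp_force: 50.0
```

Run:
```python
from h import *
a=np.radians(52.5)
go(.58,.107,.118,-37.5)
c=held(.0565,.034,-.059*np.array([np.cos(a),np.sin(a)]),tol=.008)
```

```text
row: -0.0011 0.0001 0.0021 -0.2 | at [0.5809 0.1064 0.1201] yaw -37.7 q6 131.4 W 0.0098
held centre [0.5447 0.0603] pred [0.545  0.0596] err 0.0013 2721 z 0.0857
rim plane slope [0.023 0.001] z0 0.0857
```

Emit:
carry_out --motion "0 0 0.001 0 -1;0 0 0.002 0 -1;0 0 0.003 0 -1;0 0 0.003 0 -1;0 0 0.003 0 -0.4;0 0 0.003 0 -0.4;0 0 0.003 0 -0.4;0 0 -0.02 0 -0.4;0 0 -0.06 0 -0.4;0 0 -0.11 0 -0.4;0 0 -0.16 0 -0.4;0 0 -0.16 0 -0.4"

```text
time_s: 14.95
position: [0.5851, 0.1067, 0.2874]
ee_rot: [-179.5, -0.6, -37.7]
contact_force: [0.5, -0.4, -0.3]
gripper_width: 0.0264
grasp_force: 0.0
```

Run:
```python
from h import *
W=cloud(cap('wrist')).reshape(-1,3)
P=W[(abs(W[:,2]-.084)<.005)];c0=np.array([.5445,.06]);P=P[abs(np.hypot(*(P[:,:2]-c0).T)-.0565)<.012]
print(rim_fit(P,.0565),P[:,2].mean())
go(.455,-.207,.2,-50.7)
```

```text
(array([0.54441515, 0.0595484 ]), np.float64(0.001319394293231201)) 0.08419364995372552
row: 0.0903 0.3265 0.0838 13.0 | at [0.5832 0.1065 0.2838] yaw -37.7 q6 131.4 W 0.0261
```

Emit:
carry_out --motion "0.012 0.045 0 4 -0.3;0.024 0.09 0 8 -0.3;0.036 0.135 0 13 -0.3;0.048 0.18 0 13 -0.3;0.06 0.22 0 13 -0.3;0.075 0.27 0 13 -0.3;0.09 0.326 0 13 -0.3;0.09 0.326 0 13 -0.3;0.09 0.326 0.02 13 -0.3;0.09 0.326 0.04 13 -0.3;0.09 0.326 0.04 13 -0.3;0.09 0.326 0.04 13 -0.3"

```text
time_s: 16.2
position: [0.4519, -0.2057, 0.2388]
ee_rot: [180.0, 0.2, -50.7]
contact_force: [-0.0, -1.0, 0.2]
gripper_width: 0.031
grasp_force: 0.0
```

```bash
cat >> h.py <<'E'
def dip(n,c0,cam='wrist'):
    hr,r,hd=dict(A=(.072,.0565,.059),B=(.064,.0455,.048),C=(.056,.0345,.037),D=(.048,.0235,.026))[n]
    W=cloud(cap(cam)).reshape(-1,3);c=np.array(c0)
    for t in(.015,.008):
        P=W[abs(W[:,2]-hr)<.004];P=P[abs(np.hypot(*(P[:,:2]-c).T)-r)<t];c,e=rim_fit(P,r)
    H=W[(W[:,2]>hr+.055)&(W[:,2]<hr+.077)];H=H[np.hypot(*(H[:,:2]-c).T)<hd+.015];h=H.mean(0);d=h[:2]-c;a=np.arctan2(d[1],d[0])
    g=c+hd*np.array([np.cos(a),np.sin(a)])
    print(n,'c',c.round(4),e.round(4),len(P),'z',P[:,2].mean().round(4),'h',h.round(4),len(H),'rad',np.hypot(*d).round(4),'ang',np.degrees(a).round(1))
    w=np.degrees(a)-90
    go(*((g+h[:2])/2),hr+.032,w)
E
python3 - <<'E'
from h import *
dip('B',(.4918,-.1768))
E
```

```text
B c [ 0.4942 -0.1786] 0.0011 828 z 0.0644 h [ 0.4582 -0.2099  0.1314] 205 rad 0.0477 ang -139.0
row: 0.0065 -0.0018 0.1436 -1.6 | at [ 0.4526 -0.2061  0.2396] yaw -50.7 q6 108.2 W 0.0305
```

Emit:
carry_out --motion "0.006 -0.002 0.04 -1.6 -0.3;0.006 -0.002 0.08 -1.6 -0.3;0.006 -0.002 0.12 -1.6 -0.3;0.006 -0.002 0.143 -1.6 -0.3;0.006 -0.002 0.143 -1.6 -0.3;0.006 -0.002 0.143 -1.6 -1;0.006 -0.002 0.143 -1.6 -1;0.006 -0.002 0.143 -1.6 -1;0.006 -0.002 0.143 -1.6 -1;0.006 -0.002 0.143 -1.6 -1;0.006 -0.002 0.141 -1.6 -1" --squeeze 50

```text
time_s: 17.35
position: [0.4582, -0.2102, 0.0995]
ee_rot: [-180.0, -0.1, -49.1]
contact_force: [-0.2, -0.6, -2.0]
gripper_width: 0.0097
grasp_force: 50.0
```

Emit:
carry_out --motion "0 0 -0.01 0 -1;0 0 -0.03 0 -1;0 0 -0.06 0 -1;0 0 -0.1 0 -1;0 0 -0.14 0 -1;0 0 -0.18 0 -1;0 0 -0.18 0 -1;0 0 -0.18 0 -1"

```text
time_s: 18.15
position: [0.4579, -0.2101, 0.2798]
ee_rot: [-180.0, -0.1, -49.1]
contact_force: [-0.3, -0.7, -2.1]
gripper_width: 0.0098
grasp_force: 50.0
```

Run:
```python
from h import *
a=np.radians(-64.5)
go(.5445+.048*np.cos(a),.0597+.048*np.sin(a),.28,-154.5)
```

```text
row: -0.1010 -0.2294 -0.0002 -74.6 | at [ 0.4579 -0.2101  0.2798] yaw -49.1 q6 106.6 W 0.0098
```

Emit:
carry_out --motion "-0.01 -0.025 0 -8 -1;-0.02 -0.05 0 -16 -1;-0.03 -0.075 0 -24 -1;-0.04 -0.1 0 -32 -1;-0.051 -0.125 0 -40 -1;-0.062 -0.15 0 -48 -1;-0.073 -0.175 0 -56 -1;-0.084 -0.2 0 -64 -1;-0.095 -0.22 0 -72 -1;-0.101 -0.229 0 -74.6 -1;-0.101 -0.229 0 -74.6 -1;-0.101 -0.229 0 -74.6 -1"

```text
time_s: 19.35
position: [0.5638, 0.0157, 0.2777]
ee_rot: [-180.0, 0.1, 25.4]
contact_force: [0.6, -0.0, -0.8]
gripper_width: 0.0096
grasp_force: 50.0
```

Run:
```python
from h import *
a=np.radians(-64.5);u=np.array([np.cos(a),np.sin(a)])
c=held(.0455,.0355,-.048*u,tol=.008)
p=sensors.read_state()['position'];t=np.array([.5444,.0597])-.002*u
go(*(p[:2]+t-c),.114,25.5)
```

```text
held centre [0.5406 0.0554] pred [0.5432 0.059 ] err 0.001 1936 z 0.2424
rim plane slope [0.033 0.007] z0 0.242
row: 0.0053 -0.0043 0.1641 -0.2 | at [0.564  0.0154 0.2781] yaw 25.3 q6 59.2 W 0.0098
```

Emit:
carry_out --motion "0.005 -0.004 0.02 0 -1;0.005 -0.004 0.05 0 -1;0.005 -0.004 0.08 0 -1;0.005 -0.004 0.1 0 -1;0.005 -0.004 0.12 0 -1;0.005 -0.004 0.135 0 -1;0.005 -0.004 0.147 0 -1;0.005 -0.004 0.155 0 -1;0.005 -0.004 0.160 0 -1;0.005 -0.004 0.162 0 -1;0.005 -0.004 0.162 0 -1"

```text
time_s: 20.5
position: [0.5678, 0.022, 0.1169]
ee_rot: [180.0, -0.0, 25.5]
contact_force: [1.0, 0.1, -1.9]
gripper_width: 0.0095
grasp_force: 50.0
```

Run:
```python
from h import *
a=np.radians(-64.5);u=np.array([np.cos(a),np.sin(a)])
c=held(.0455,.036,-.0465*u,tol=.006)
go(.56,.01,.115,25.5)
```

```text
held centre [0.5477 0.0664] pred [0.5478 0.0639] err 0.0044 3310 z 0.0826
rim plane slope [0.039 0.013] z0 0.0819
row: -0.0123 0.0074 0.0021 -0.0 | at [0.5679 0.022  0.1171] yaw 25.5 q6 59.8 W 0.0097
```

Emit:
carry_out --motion "0 0 0.001 0 -1;0 0 0.002 0 -1;0 0 0.003 0 -1;0 0 0.003 0 -1"

```text
time_s: 20.95
position: [0.5675, 0.0221, 0.1136]
ee_rot: [-180.0, 0.0, 25.5]
contact_force: [-0.3, 0.6, -2.2]
gripper_width: 0.0093
grasp_force: 50.0
```

Emit:
carry_out --motion "0 0 0 0 -0.4;0 0 0 0 -0.4;0 0 0 0 -0.4;0 0 -0.02 0 -0.4;0 0 -0.06 0 -0.4;0 0 -0.11 0 -0.4;0 0 -0.16 0 -0.4;0 0 -0.16 0 -0.4;0 0 -0.16 0 -0.4"

```text
time_s: 21.85
position: [0.5684, 0.022, 0.2752]
ee_rot: [179.9, -0.2, 25.5]
contact_force: [-0.9, -0.8, -0.3]
gripper_width: 0.0264
grasp_force: 0.0
```

```bash
cat >> h.py <<'E'
def nest(W):
    for n,h,r in(('A',.084,.0565),('B',.079,.0455),('C',.074,.0345),('D',.069,.0235)):
        c=np.array([.5444,.0597]);
        for t in (.011,.006):
            P=W[(abs(W[:,2]-h)<.005)];P=P[abs(np.hypot(*(P[:,:2]-c).T)-r)<t]
            if len(P)<30: break
            c,e=rim_fit(P,r)
        else:
            k=np.linalg.lstsq(np.c_[P[:,:2]-c,np.ones(len(P))],P[:,2],rcond=None)[0]
            print(n,c.round(4),e.round(4),len(P),'z-h',(k[2]-h).round(4),'slope',k[:2].round(3))
E
python3 - <<'E'
from h import *
nest(cloud(cap('wrist')).reshape(-1,3))
go(.373,-.295,.24,54)
dip('C',(.4012,-.3169))
E
```

```text
A [0.5447 0.0598] 0.0011 992 z-h 0.0001 slope [ 0.009 -0.003]
B [0.5441 0.0619] 0.0011 784 z-h 0.0002 slope [ 0.009 -0.001]
C [0.534  0.0567] 0.0016 165 z-h -0.0001 slope [-0.017 -0.022]
row: -0.3118 0.2026 0.0334 -28.5 | at [0.5672 0.0221 0.2734] yaw 25.5 q6 59.8 W 0.0263
C c [ 0.4047 -0.3187] 0.0011 96 z 0.0557 h [nan nan nan] 0 rad nan ang nan
row: nan nan 0.1843 nan | at [0.5665 0.0221 0.2723] yaw 25.5 q6 59.8 W 0.0265h.py:39: RuntimeWarning: Mean of empty slice.
  H=W[(W[:,2]>hr+.055)&(W[:,2]<hr+.077)];H=H[np.hypot(*(H[:,:2]-c).T)<hd+.015];h=H.mean(0);d=h[:2]-c;a=np.arctan2(d[1],d[0])
  ret = um.true_divide(
```

Emit:
carry_out --motion "-0.039 0.025 0 -5 -0.3;-0.078 0.05 0 -10 -0.3;-0.117 0.076 0 -15 -0.3;-0.156 0.101 0 -20 -0.3;-0.195 0.127 0 -25 -0.3;-0.234 0.152 0 -28.5 -0.3;-0.273 0.177 0 -28.5 -0.3;-0.312 0.203 0 -28.5 -0.3;-0.312 0.203 0.03 -28.5 -0.3;-0.312 0.203 0.035 -28.5 -0.3;-0.312 0.203 0.035 -28.5 -0.3;-0.312 0.203 0.035 -28.5 -0.3"

```text
time_s: 23.15
position: [0.3736, -0.2945, 0.2385]
ee_rot: [-179.9, -0.0, 54.1]
contact_force: [-0.8, 1.3, -0.4]
gripper_width: 0.0306
grasp_force: 0.0
```

Run:
```python
from h import *
dip('C',(.403,-.318))
```

```text
C c [ 0.4037 -0.3196] 0.0011 605 z 0.0563 h [ 0.374  -0.2979  0.1234] 191 rad 0.0368 ang 143.9
row: -0.0025 0.0017 0.1510 0.2 | at [ 0.374  -0.2948  0.239 ] yaw 54.1 q6 -10.7 W 0.031
```

Emit:
carry_out --motion "-0.002 0.002 0.04 0 -0.3;-0.002 0.002 0.08 0 -0.3;-0.002 0.002 0.12 0 -0.3;-0.002 0.002 0.150 0 -0.3;-0.002 0.002 0.150 0 -0.3;-0.002 0.002 0.150 0 -1;-0.002 0.002 0.150 0 -1;-0.002 0.002 0.150 0 -1;-0.002 0.002 0.150 0 -1;-0.002 0.002 0.150 0 -1;-0.002 0.002 0.148 0 -1" --squeeze 50

```text
time_s: 24.3
position: [0.3737, -0.2983, 0.0909]
ee_rot: [180.0, -0.0, 54.0]
contact_force: [-0.1, 0.0, -1.0]
gripper_width: 0.0098
grasp_force: 50.0
```

Emit:
carry_out --motion "0 0 -0.01 0 -1;0 0 -0.03 0 -1;0 0 -0.06 0 -1;0 0 -0.1 0 -1;0 0 -0.14 0 -1;0 0 -0.18 0 -1;0 0 -0.19 0 -1;0 0 -0.19 0 -1"

```text
time_s: 25.1
position: [0.3745, -0.2991, 0.2827]
ee_rot: [179.8, 0.0, 54.0]
contact_force: [-0.1, -0.4, -1.6]
gripper_width: 0.0099
grasp_force: 50.0
```

Run:
```python
from h import *
a=np.radians(95.5)
go(.5442+.037*np.cos(a),.061+.037*np.sin(a),.28,5.5)
```

```text
row: 0.4187 -0.0989 0.0027 48.5 | at [ 0.3745 -0.2991  0.2827] yaw 54.0 q6 -10.9 W 0.0099
```

Emit:
carry_out --motion "0.042 -0.01 0 5 -1;0.084 -0.02 0 10 -1;0.126 -0.03 0 15 -1;0.168 -0.04 0 20 -1;0.21 -0.05 0 26 -1;0.25 -0.06 0 32 -1;0.295 -0.07 0 38 -1;0.335 -0.08 0 44 -1;0.375 -0.089 0 48.5 -1;0.41 -0.097 0 48.5 -1;0.419 -0.099 0 48.5 -1;0.419 -0.099 0 48.5 -1"

```text
time_s: 26.3
position: [0.539, 0.0999, 0.2785]
ee_rot: [-180.0, 0.2, 5.6]
contact_force: [-0.0, -0.1, -2.3]
gripper_width: 0.01
grasp_force: 50.0
```

Run:
```python
from h import *
a=np.radians(95.5);u=np.array([np.cos(a),np.sin(a)])
c=held(.0345,.0355,-.037*u,tol=.008)
p=sensors.read_state()['position'];t=np.array([.5441,.0617])-.002*u
print(c-p[:2]);go(*(p[:2]+t-c),.109,5.5)
```

```text
held centre [0.5437 0.0622] pred [0.5426 0.0631] err 0.0009 1892 z 0.2439
rim plane slope [ 0.06  -0.003] z0 0.2437
[ 0.00498477 -0.0365289 ]
row: 0.0003 0.0025 0.1698 0.1 | at [0.5388 0.0987 0.2788] yaw 5.6 q6 87.6 W 0.0098
```

Emit:
carry_out --motion "0 0.002 0.02 0 -1;0 0.002 0.05 0 -1;0 0.002 0.08 0 -1;0 0.002 0.1 0 -1;0 0.002 0.12 0 -1;0 0.002 0.137 0 -1;0 0.002 0.15 0 -1;0 0.002 0.16 0 -1;0 0.002 0.166 0 -1;0 0.002 0.168 0 -1;0 0.002 0.168 0 -1"

```text
time_s: 27.45
position: [0.5404, 0.0968, 0.1128]
ee_rot: [-180.0, -0.0, 5.5]
contact_force: [0.5, -0.3, -1.8]
gripper_width: 0.0097
grasp_force: 50.0
```

Emit:
carry_out --motion "0 0 0.001 0 -1;0 0 0.002 0 -1;0 0 0.003 0 -1;0 0 0.003 0 -1"

```text
time_s: 27.85
position: [0.5402, 0.097, 0.1098]
ee_rot: [-180.0, -0.0, 5.5]
contact_force: [-0.4, 0.5, -1.5]
gripper_width: 0.0099
grasp_force: 50.0
```

Run:
```python
from h import *
a=np.radians(95.5);u=np.array([np.cos(a),np.sin(a)])
c=held(.0345,.0355,-.037*u,tol=.004)
go(.54,.0987,.109,5.5)
```

```text
held centre [0.5449 0.0579] pred [0.5437 0.0601] err 0.0023 1849 z 0.0758
rim plane slope [0.033 0.015] z0 0.0759
row: -0.0000 -0.0018 0.0008 0.0 | at [0.5402 0.097  0.1098] yaw 5.5 q6 87.4 W 0.0097
```

Lower another 2 mm, then release.

Emit:
carry_out --motion "0 0 0.001 0 -1;0 0 0.002 0 -1;0 0 0.002 0 -1;0 0 0.002 0 -0.4;0 0 0.002 0 -0.4;0 0 0.002 0 -0.4;0 0 -0.02 0 -0.4;0 0 -0.06 0 -0.4;0 0 -0.11 0 -0.4;0 0 -0.16 0 -0.4;0 0 -0.16 0 -0.4;0 0 -0.16 0 -0.4"

```text
time_s: 29.1
position: [0.541, 0.0969, 0.2711]
ee_rot: [180.0, -0.2, 5.5]
contact_force: [-0.4, 0.4, -0.6]
gripper_width: 0.0266
grasp_force: 0.0
```

Run:
```python
from h import *
nest(cloud(cap('wrist')).reshape(-1,3))
dip('D',(.4996,-.4465),'top')
go(.478,-.458,.23,-62.6)
```

```text
A [0.5446 0.06  ] 0.0011 941 z-h 0.0002 slope [0.008 0.004]
B [0.5439 0.0622] 0.0012 824 z-h 0.0001 slope [0.004 0.011]
C [0.5445 0.0579] 0.0018 655 z-h 0.0002 slope [0.012 0.002]
D [0.5341 0.0536] 0.002 138 z-h -0.0003 slope [-0.059 -0.028]
D c [ 0.4997 -0.4468] 0.0012 74 z 0.048 h [ 0.4801 -0.4628  0.1153] 28 rad 0.0253 ang -140.7
row: -0.1126 0.5516 0.1884 56.2 | at [0.5391 0.0968 0.2684] yaw 5.5 q6 87.5 W 0.0267
row: -0.1140 0.5464 0.0384 68.1 | at [0.5391 0.0968 0.2684] yaw 5.5 q6 87.5 W 0.0267
```

Emit:
carry_out --motion "-0.01 0.05 0 5 -0.3;-0.02 0.098 0 10 -0.3;-0.03 0.147 0 15 -0.3;-0.04 0.196 0 20 -0.3;-0.05 0.245 0 26 -0.3;-0.06 0.294 0 32 -0.3;-0.07 0.343 0 38 -0.3;-0.08 0.392 0 44 -0.3;-0.09 0.441 0 50 -0.3;-0.1 0.49 0 56 -0.3;-0.11 0.539 0 56 -0.3;-0.113 0.552 0 56 -0.3"

```text
time_s: 30.4
position: [0.4786, -0.4677, 0.2664]
ee_rot: [179.9, 0.2, -50.7]
contact_force: [-1.0, 0.5, 0.8]
gripper_width: 0.0307
grasp_force: 0.0
```

Emit:
carry_out --motion "0 0 0.02 0 -0.3;0 0 0.04 0 -0.3;0 0 0.04 0 -0.3"

```text
time_s: 30.7
position: [0.4785, -0.4605, 0.2245]
ee_rot: [-180.0, 0.6, -50.5]
contact_force: [-0.8, 0.6, -0.8]
gripper_width: 0.0302
grasp_force: 0.0
```

Run:
```python
from h import *
dip('D',(.4997,-.4468))
```

```text
D c [ 0.5022 -0.4514] 0.0011 413 z 0.0484 h [ 0.4838 -0.4699  0.1156] 200 rad 0.0261 ang -134.9
row: 0.0095 0.0020 0.1465 -5.6 | at [ 0.4793 -0.4612  0.2265] yaw -50.5 q6 90.6 W 0.0303
```

Emit:
carry_out --motion "0.0095 0.002 0.04 -5.6 -0.3;0.0095 0.002 0.08 -5.6 -0.3;0.0095 0.002 0.12 -5.6 -0.3;0.0095 0.002 0.146 -5.6 -0.3;0.0095 0.002 0.146 -5.6 -0.3;0.0095 0.002 0.146 -5.6 -1;0.0095 0.002 0.146 -5.6 -1;0.0095 0.002 0.146 -5.6 -1;0.0095 0.002 0.146 -5.6 -1;0.0095 0.002 0.146 -5.6 -1;0.0095 0.002 0.144 -5.6 -1" --squeeze 50

```text
time_s: 31.85
position: [0.4855, -0.4724, 0.0868]
ee_rot: [180.0, -0.1, -44.9]
contact_force: [-0.5, -0.1, -0.1]
gripper_width: 0.0098
grasp_force: 49.9
```

Emit:
carry_out --motion "0 0 -0.01 0 -1;0 0 -0.03 0 -1;0 0 -0.06 0 -1;0 0 -0.1 0 -1;0 0 -0.14 0 -1;0 0 -0.18 0 -1;0 0 -0.19 0 -1;0 0 -0.19 0 -1"

```text
time_s: 32.65
position: [0.4857, -0.4729, 0.2781]
ee_rot: [180.0, -0.2, -44.9]
contact_force: [0.0, -0.6, -1.4]
gripper_width: 0.0097
grasp_force: 49.9
```

Run:
```python
from h import *
a=np.radians(-102.5)
go(.5445+.026*np.cos(a),.0597+.026*np.sin(a),.272,-12.5)
```

```text
row: -0.3204 -0.3968 0.0061 -32.4 | at [ 0.4857 -0.4729  0.2781] yaw -44.9 q6 84.8 W 0.0097
```

Emit:
carry_out --motion "-0.029 -0.036 0 -3 -1;-0.058 -0.072 0 -6 -1;-0.087 -0.108 0 -9 -1;-0.117 -0.144 0 -12 -1;-0.146 -0.18 0 -15 -1;-0.175 -0.216 0 -18 -1;-0.204 -0.252 0 -21 -1;-0.233 -0.289 0 -24 -1;-0.262 -0.325 0 -27 -1;-0.291 -0.361 0 -30 -1;-0.32 -0.397 0 -32.4 -1;-0.32 -0.397 0 -32.4 -1"

```text
time_s: 33.85
position: [0.5369, 0.0403, 0.2732]
ee_rot: [-179.9, 0.3, -12.1]
contact_force: [0.2, -0.5, -0.3]
gripper_width: 0.0096
grasp_force: 49.9
```

Emit:
carry_out --motion "0 0 0 0 -1;0 0 0 0 -1;0 0 0 0 -1"

```text
time_s: 34.15
position: [0.5382, 0.0337, 0.2749]
ee_rot: [180.0, 0.1, -12.6]
contact_force: [0.1, -0.8, -1.5]
gripper_width: 0.0097
grasp_force: 49.9
```

Run:
```python
from h import *
a=np.radians(-102.5);u=np.array([np.cos(a),np.sin(a)])
c=held(.0235,.0365,-.026*u,tol=.008)
p=sensors.read_state()['position'];t=np.array([.5445,.0585])-.002*u
print(c-p[:2]);go(*(p[:2]+t-c),.107,-12.5)
```

```text
held centre [0.5383 0.0587] pred [0.5438 0.0591] err 0.0011 1003 z 0.2369
rim plane slope [ 0.028 -0.015] z0 0.2369
[-8.85985481e-05  2.50215537e-02]
row: 0.0061 -0.0031 0.1682 -0.1 | at [0.5384 0.0337 0.2752] yaw -12.6 q6 98.9 W 0.0093
```

Emit:
carry_out --motion "0.006 -0.003 0.02 0 -1;0.006 -0.003 0.05 0 -1;0.006 -0.003 0.08 0 -1;0.006 -0.003 0.1 0 -1;0.006 -0.003 0.12 0 -1;0.006 -0.003 0.137 0 -1;0.006 -0.003 0.15 0 -1;0.006 -0.003 0.16 0 -1;0.006 -0.003 0.165 0 -1;0.006 -0.003 0.168 0 -1;0.006 -0.003 0.169 0 -1;0.006 -0.003 0.169 0 -1"

```text
time_s: 35.4
position: [0.5455, 0.0367, 0.1072]
ee_rot: [-180.0, -0.1, -12.5]
contact_force: [-0.6, 0.2, -1.2]
gripper_width: 0.0094
grasp_force: 50.0
```

Run:
```python
from h import *
c=held(.0235,.0383,np.array([0,.025]),tol=.004)
go(.54,.0987,.107,-12.5)
```

```text
held centre [0.5454 0.063 ] pred [0.5455 0.0617] err 0.0022 1168 z 0.0693
rim plane slope [ 0.022 -0.001] z0 0.0693
row: -0.0189 -0.0593 0.0002 0.0 | at [0.5456 0.0367 0.1072] yaw -12.5 q6 99.1 W 0.0098
```

Emit:
carry_out --motion "0 0 0.001 0 -1;0 0 0.0015 0 -1;0 0 0.0015 0 -0.4;0 0 0.0015 0 -0.4;0 0 0.0015 0 -0.4;0 0 -0.02 0 -0.4;0 0 -0.06 0 -0.4;0 0 -0.11 0 -0.4;-0.04 0 -0.15 0 -0.4;-0.08 0 -0.18 0 -0.4;-0.08 0 -0.18 0 -0.4"

```text
time_s: 36.55
position: [0.4655, 0.0548, 0.2903]
ee_rot: [-179.9, -0.2, -12.5]
contact_force: [0.8, -0.6, 0.6]
gripper_width: 0.0263
grasp_force: 0.0
```

Run:
```python
from h import *
c=cap('wrist','w5.png');W=cloud(c)
nest(W.reshape(-1,3))
W=W.reshape(-1,3);H=W[(W[:,2]>.126)&(W[:,2]<.156)&(abs(W[:,0]-.544)<.07)&(abs(W[:,1]-.06)<.07)]
q=H[:,:2]-[.5444,.0597];th=np.radians(2.5);q=np.c_[q[:,0]*np.cos(th)-q[:,1]*np.sin(th),q[:,0]*np.sin(th)+q[:,1]*np.cos(th)]
n,l=cv2.connectedComponents((np.histogram2d(q[:,0],q[:,1],bins=70,range=[[-.07,.07]]*2)[0]>1).astype(np.uint8))
ij=((q+.07)/.002).astype(int).clip(0,69)
for i in range(1,n):
    m=l[ij[:,0],ij[:,1]]==i
    if m.sum()>15: print('handle carrier frame',q[m].mean(0).round(4),q[m].min(0).round(4),q[m].max(0).round(4),H[m,2].max().round(3))
go(0.5,.06,.36,-2.5)
```

```text
A [0.5438 0.0595] 0.0012 1091 z-h 0.0004 slope [ 0.003 -0.005]
B [0.543  0.0614] 0.0015 843 z-h 0.0003 slope [0.002 0.006]
C [0.5435 0.0569] 0.0016 711 z-h 0.0002 slope [ 0.002 -0.021]
D [0.5445 0.063 ] 0.0017 432 z-h 0.0007 slope [ 0.006 -0.003]
handle carrier frame [-0.0671 -0.0002] [-0.0703 -0.0051] [-0.0645  0.0048] 0.132
handle carrier frame [-0.007   0.0335] [-0.0158  0.0288] [0.0018 0.0407] 0.146
handle carrier frame [-0.0048 -0.0231] [-0.0137 -0.029 ] [ 0.0038 -0.0171] 0.141
handle carrier frame [ 0.021  -0.0401] [ 0.0129 -0.0474] [ 0.0298 -0.0335] 0.151
handle carrier frame [0.0323 0.0463] [0.0244 0.0406] [0.0415 0.0549] 0.156
row: 0.0318 -0.0126 -0.0707 -10.0 | at [0.4662 0.0545 0.2893] yaw -12.5 q6 100.7 W 0.0264
```

View pics/w5.png

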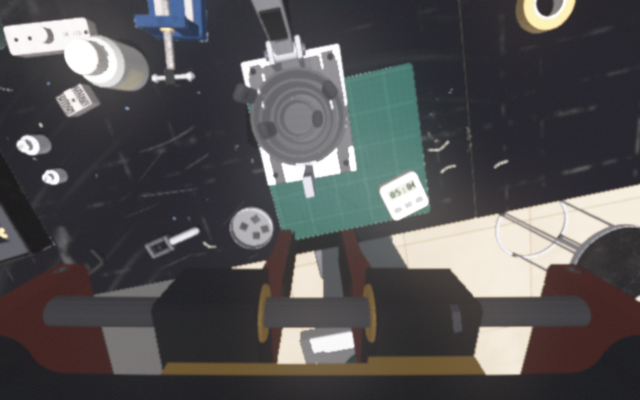

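All four dippers are nested: the rims are at the expected heights and the handles are clear of the bar's ±11 mm strip. The bar stands at (275,20). I'll hook its tip with the fingers straddling its thickness and bring it forward.

Emit:
carry_out --motion "0 0 -0.05 -8.5 -0.1;0 0 -0.08 -17 -0.1;0 0 -0.08 -25.5 -0.1;0 0 -0.08 -34 -0.1;0 0 -0.08 -42.5 -0.1;0 0 -0.08 -51 -0.1;0 0 -0.08 -59.5 -0.1;0 0 -0.08 -68 -0.1;0 0 -0.08 -76.5 -0.1;0 0 -0.08 -85 -0.1;0 0 -0.08 -93.5 -0.1;0 0 -0.08 -102.5 -0.1"

```text
time_s: 37.8
position: [0.468, 0.0537, 0.3652]
ee_rot: [-179.9, 0.0, 89.9]
contact_force: [-0.6, 0.4, 0.3]
gripper_width: 0.0398
grasp_force: 0.0
```

Run:
```python
from h import *
go(.647,.06,.266,90)
for n in('top','wrist'):
    W=cloud(cap(n)).reshape(-1,3);B=W[(abs(W[:,1]-.057)<.02)&(abs(W[:,0]-.64)<.06)&(W[:,2]>.2)&(W[:,2]<.3)]
    print(n,len(B))
    if len(B): T=B[B[:,2]>B[:,2].max()-.012];print(T.mean(0),T.min(0),T.max(0))
```

```text
row: 0.0065 0.1790 0.0992 -0.1 | at [0.468  0.0537 0.3652] yaw 89.9 q6 -1.8 W 0.0398
top 230
[0.64824797 0.05632216 0.28385409] [0.64341635 0.04369945 0.2772765 ] [0.65393793 0.06813512 0.28911441]
wrist 2030
[0.64826927 0.05655421 0.28155816] [0.64388602 0.04161754 0.27407046] [0.65647187 0.06939132 0.28605413]
```

Emit:
carry_out --motion "0.006 0.05 0 0 -0.1;0.006 0.1 0 0 -0.1;0.006 0.15 0 0 -0.1;0.006 0.18 0 0 -0.1;0.006 0.18 0 0 -0.1;0.006 0.18 0.03 0 -0.1;0.006 0.18 0.06 0 -0.1;0.006 0.18 0.085 0 -0.1;0.006 0.18 0.097 0 -0.1;0.006 0.18 0.097 0 -0.1"

```text
time_s: 38.9
position: [0.6455, 0.0587, 0.2675]
ee_rot: [-179.8, -0.0, 89.5]
contact_force: [-0.8, 0.2, -0.0]
gripper_width: 0.0394
grasp_force: 0.0
```

Run:
```python
from h import *
go(.647,.06,.266,90)
# finger back inner at tcp+.02; tip upper edge follows
for t in np.arange(1.6,1.0,-.1):
    x=.618-.195*np.cos(t)+.005*np.sin(t); z=.093+.195*np.sin(t)+.005*np.cos(t); print(round(t,2),x.round(4),z.round(4))
```

```text
row: 0.0013 0.0015 0.0015 -0.5 | at [0.6455 0.0587 0.2675] yaw 89.5 q6 -0.4 W 0.0394
1.6 0.6287 0.2878
1.5 0.6092 0.2879
1.4 0.5898 0.286
1.3 0.5707 0.2822
1.2 0.552 0.2766
1.1 0.534 0.2691
1.0 0.5168 0.2598
```

Emit:
carry_out --motion "0 -0.012 0 0 -0.1;0 -0.024 0 0 -0.1;0 -0.036 0 0 -0.1;0 -0.048 0 0 -0.1;0 -0.06 0 0 -0.1;0 -0.072 0.002 0 -0.1;0 -0.084 0.004 0 -0.1;0 -0.096 0.006 0 -0.1;0 -0.108 0.008 0 -0.1;0 -0.12 0.012 0 -0.1;0 -0.131 0.016 0 -0.1;0 -0.131 0.016 0 -0.1"

```text
time_s: 40.1
position: [0.5132, 0.0597, 0.2527]
ee_rot: [-179.8, 0.0, 89.6]
contact_force: [0.5, -0.3, -0.3]
gripper_width: 0.0395
grasp_force: 0.0
```

Emit:
carry_out --motion "0 0.003 -0.04 0 -0.1;0 0.003 -0.09 0 -0.1;0 -0.1 -0.1 8.5 -0.1;0 -0.1 -0.1 17 -0.1;0 -0.1 -0.1 25.5 -0.1;0 -0.1 -0.1 34 -0.1;0 -0.1 -0.1 42.5 -0.1;0 -0.1 -0.1 51 -0.1;0 -0.1 -0.1 59.5 0;0 -0.1 -0.1 68 0;0 -0.1 -0.1 76.5 0;0 -0.1 -0.1 85 0"

```text
time_s: 41.3
position: [0.4155, 0.0603, 0.3534]
ee_rot: [-180.0, 0.1, 4.2]
contact_force: [0.3, 0.1, -0.4]
gripper_width: 0.0441
grasp_force: 0.0
```

Run:
```python
from h import *
for n in('top','wrist'):
    W=cloud(cap(n)).reshape(-1,3);B=W[(abs(W[:,1]-.06)<.008)&(abs(W[:,0]-.56)<.07)&(W[:,2]>.17)&(W[:,2]<.3)]
    print(n,len(B))
    if len(B):
        l=cv2.fitLine(B[:,[0,2]].astype(np.float32),cv2.DIST_HUBER,0,.01,.01).ravel();print(l,B.min(0),B.max(0))
go(.5,.06,.26,-2.5)
```

```text
top 92
[ 0.5129286  -0.8584313   0.5409804   0.23345655] [0.51719887 0.05205725 0.17116036] [0.57888657 0.06797723 0.26546048]
wrist 940
[ 0.5000731  -0.8659832   0.55176085  0.2176415 ] [0.51784078 0.05201755 0.17001583] [0.5819973  0.06799963 0.26579812]
row: 0.0841 0.0069 0.0934 7.0 | at [0.4156 0.0603 0.3534] yaw 4.5 q6 84.3 W 0.0442
```

Emit:
carry_out --motion "0.05 0.004 0 4 0;0.1 0.008 0 7 0;0.11 0.008 0 7 0;0.11 0.008 0.03 7 0;0.11 0.008 0.06 7 0;0.11 0.008 0.09 7 0;0.11 0.008 0.115 7 0;0.11 0.008 0.123 7 0;0.11 0.008 0.123 7 -0.7;0.11 0.008 0.123 7 -0.7;0.11 0.008 0.123 7 -0.7;0.11 0.008 0.123 7 -0.7" --squeeze 15

```text
time_s: 42.6
position: [0.5272, 0.062, 0.232]
ee_rot: [-179.9, -0.1, -2.4]
contact_force: [0.6, 4.3, 0.8]
gripper_width: 0.0278
grasp_force: 15.0
```

Run:
```python
from h import *
go(.5264,.0608,.230,-2.5)
p=sensors.read_state()['position']
t0=np.arctan2(p[2]+.019-.093,.618-p[0]);L=np.hypot(p[2]+.019-.093,.618-p[0]);print(t0,L)
for k in range(1,15):
    t=1.04+(0-1.04)*k/14
    print('%.3f 0 %.3f 0 -0.7'%(.181*(np.cos(1.04)-np.cos(t)),-.181*(np.sin(t)-np.sin(1.04))),end='; ')
```

```text
row: -0.0007 0.0013 0.0020 0.1 | at [0.5272 0.062  0.232 ] yaw -2.4 q6 91.5 W 0.0278
1.0490521468177096 0.18223103860768558
-0.011 0 0.007 0 -0.7; -0.022 0 0.015 0 -0.7; -0.032 0 0.024 0 -0.7; -0.042 0 0.034 0 -0.7; -0.050 0 0.044 0 -0.7; -0.058 0 0.055 0 -0.7; -0.065 0 0.066 0 -0.7; -0.072 0 0.078 0 -0.7; -0.077 0 0.090 0 -0.7; -0.081 0 0.103 0 -0.7; -0.085 0 0.116 0 -0.7; -0.087 0 0.129 0 -0.7; -0.089 0 0.143 0 -0.7; -0.089 0 0.156 0 -0.7;
```

Emit:
carry_out --motion "-0.011 0 0.007 0 -0.7; -0.022 0 0.015 0 -0.7; -0.032 0 0.024 0 -0.7; -0.042 0 0.034 0 -0.7; -0.050 0 0.044 0 -0.7; -0.058 0 0.055 0 -0.7; -0.065 0 0.066 0 -0.7; -0.072 0 0.078 0 -0.7; -0.077 0 0.090 0 -0.7; -0.081 0 0.103 0 -0.7; -0.085 0 0.116 0 -0.7; -0.087 0 0.129 0 -0.7"

```text
time_s: 43.8
position: [0.439, 0.0658, 0.1021]
ee_rot: [-179.9, 0.0, -2.4]
contact_force: [-1.9, 6.6, 2.8]
gripper_width: 0.0279
grasp_force: 15.0
```

Emit:
carry_out --motion "-0.001 0 0.008 0 -0.7;-0.002 0 0.016 0 -0.7;-0.002 0 0.023 0 -0.7;-0.002 0 0.027 0 -0.7;-0.002 0 0.029 0 -0.7;-0.002 0 0.030 0 -0.7;-0.002 0 0.030 0 -0.7"

```text
time_s: 44.5
position: [0.4367, 0.0659, 0.0719]
ee_rot: [-179.9, 0.1, -2.4]
contact_force: [-2.1, 7.6, -2.7]
gripper_width: 0.0279
grasp_force: 15.0
```

Run:
```python
from h import *
go(.437,.0645,.074,-2.5);print(sensors.read_state()['contact_force'])
W=cloud(cap('wrist')).reshape(-1,3);B=W[(abs(W[:,1]-.06)<.007)&(W[:,0]>.5)&(W[:,0]<.6)&(W[:,2]>.08)&(W[:,2]<.14)]
print(len(B),np.polyfit(B[:,0],B[:,2],1),B.mean(0))
```

```text
row: 0.0004 0.0014 -0.0021 0.1 | at [0.4367 0.0659 0.0719] yaw -2.4 q6 91.9 W 0.0279
[-2.10806377  7.57174831 -2.70672598]
4734 [-0.00424438  0.10087797] [0.53138849 0.06001706 0.09862256]
```

The bar is level: slope 0.004 rad, top at 98.6 mm. I'll press it slightly, release, back off and look at the ears.

Emit:
carry_out --motion "0 0.001 0.002 0 -0.7;0 0.001 0.002 0 -0.7;0 0.001 0.002 0 -0.1;0 0.001 0.002 0 -0.1;0 0.001 0.002 0 -0.1;0 0.001 -0.03 0 -0.1;0 0.001 -0.08 0 -0.1;-0.02 0.001 -0.13 0 -0.1;-0.05 0.001 -0.16 0 -0.1;-0.05 0.001 -0.16 0 -0.1;-0.05 0.001 -0.16 0 -0.1"

```text
time_s: 45.65
position: [0.3881, 0.0658, 0.2324]
ee_rot: [180.0, -0.2, -2.4]
contact_force: [-0.9, -1.0, -0.7]
gripper_width: 0.0393
grasp_force: 0.0
```

```bash
cat >> h.py <<'E'
def car(P,c=(.5444,.0597),yaw=-2.5):
    t=np.radians(-yaw);q=np.array(P)[...,:2]-np.array(c);return np.stack([q[...,0]*np.cos(t)-q[...,1]*np.sin(t),q[...,0]*np.sin(t)+q[...,1]*np.cos(t)],-1)
E
python3 - <<'E'
from h import *
for n in ('wrist','top'):
    c=cap(n,'w6%s.png'%n);W=cloud(c).reshape(-1,3)
    q=car(W)
    B=(abs(q[:,1])<.007)&(q[:,0]>-.04)&(q[:,0]<.05)&(W[:,2]>.08)&(W[:,2]<.14)
    print('bar',np.polyfit(q[B,0],W[B,2],1))
    S=(abs(q[:,1])<.01)&(q[:,0]>-.03)&(q[:,0]<.06)&(W[:,2]>.09)&(W[:,2]<.105)
    E=(W[:,2]>.125)&(W[:,2]<.136)&(q[:,0]<-.055)&(q[:,0]>-.11)&(abs(q[:,1])<.03)
    for nm,m in(('lug',E&(abs(q[:,1])<.006)),('ear+',E&(q[:,1]>.006)),('ear-',E&(q[:,1]<-.006))):
        if m.sum(): print(nm,m.sum(),'x',np.percentile(q[m,0],[2,50,98]).round(4),'y',np.percentile(q[m,1],[2,50,98]).round(4),'z',np.percentile(W[m,2],[5,50,95]).round(4))
    T=(W[:,2]>.09)&(W[:,2]<.104)&(q[:,0]<-.095)&(q[:,0]>-.14)&(abs(q[:,1])<.03)
    print('tongue x',np.percentile(q[T,0],[1,99]),'y',np.percentile(q[T,1],[2,98]),np.median(W[T,2]))
    pl=(abs(W[:,2]-.012)<.004)&(abs(q[:,0])<.1)&(abs(q[:,1])<.08)
    print('plate x',np.percentile(q[pl,0],[.5,99.5]),'y',np.percentile(q[pl,1],[.5,99.5]))
    if n=='wrist': nest(W)
go(.392,.344,.2,10)
E
```

```text
bar [0.00357086 0.0982311 ]
lug 306 x [-0.0887 -0.0772 -0.066 ] y [-0.0043  0.0001  0.0045] z [0.1292 0.1303 0.1315]
ear+ 215 x [-0.0895 -0.0776 -0.0661] y [0.0081 0.0107 0.0141] z [0.1276 0.1311 0.1324]
ear- 205 x [-0.0895 -0.0776 -0.066 ] y [-0.0139 -0.0111 -0.0079] z [0.1282 0.1312 0.1323]
tongue x [-0.12082993 -0.09553601] y [-0.01362934  0.01354566] 0.0978351777409659
plate x [-0.09128824  0.04802381] y [-0.06956325  0.06988919]
A [0.5429 0.0597] 0.0012 1131 z-h 0.0003 slope [-0.011 -0.001]
B [0.5421 0.0616] 0.0014 894 z-h -0.0 slope [-0.021  0.007]
C [0.5432 0.0563] 0.0023 941 z-h -0.0002 slope [-0.017 -0.019]
D [0.5449 0.0631] 0.0021 521 z-h 0.0005 slope [-0.008  0.001]
bar [-0.00946215  0.09813025]
lug 35 x [-0.0902 -0.0791 -0.068 ] y [-0.0038  0.0001  0.0057] z [0.1264 0.1302 0.1334]
ear+ 19 x [-0.091  -0.0799 -0.0686] y [0.009  0.0114 0.0137] z [0.1279 0.1311 0.1345]
ear- 17 x [-0.0894 -0.0783 -0.0674] y [-0.0131 -0.0097 -0.0081] z [0.1277 0.1298 0.1328]
tongue x [-0.11298804 -0.09593295] y [-0.01319021  0.01409165] 0.09700044281567011
plate x [-0.09304949  0.08563157] y [-0.07136392  0.06996063]
row: -0.0074 -0.2781 0.0308 -12.4 | at [0.3876 0.0658 0.2308] yaw -2.4 q6 92.0 W 0.0392
```

Emit:
carry_out --motion "-0.001 -0.04 -0.03 -8.5 0.2;-0.002 -0.08 -0.03 -17 0.2;-0.003 -0.12 -0.03 -25.5 0.2;-0.004 -0.16 -0.03 -34 0.2;-0.005 -0.2 -0.03 -42.5 0.2;-0.006 -0.24 -0.03 -51 0.2;-0.0075 -0.278 0 -59.5 0.2;-0.0075 -0.278 0 -68 0.2;-0.0075 -0.278 0 -76.5 0.2;-0.0075 -0.278 0 -85 0.2;-0.0075 -0.278 0 -93.5 0.2;-0.0075 -0.278 0 -102 0.2"

```text
time_s: 46.95
position: [0.3917, 0.344, 0.2291]
ee_rot: [-179.8, 0.1, 99.9]
contact_force: [-0.2, 0.4, 0.8]
gripper_width: 0.0527
grasp_force: 0.0
```

```bash
cat > pin.py <<'E'
from h import *
c=cap('wrist','w7.png');W=cloud(c)
P=W[(W[...,2]>.006)&(W[...,2]<.03)&(abs(W[...,0]-.4)<.06)&(W[...,1]>.24)&(W[...,1]<.385)]
l=cv2.fitLine(P[:,:2].astype(np.float32),cv2.DIST_HUBER,0,.01,.01).ravel();d=l[:2]*(-1 if l[1]>0 else 1)
t=(P[:,:2]-l[2:])@d;n=np.array([-d[1],d[0]]);s=(P[:,:2]-l[2:])@n
print(len(P),'dir',np.degrees(np.arctan2(d[1],d[0])),'t',t.min(),t.max())
for a in np.arange(t.min(),t.max(),.008):
    m=(t>=a)&(t<a+.008);print('%.3f w %.3f mid %.4f z %.4f'%(a-t.min(),np.ptp(s[m]),(s[m].max()+s[m].min())/2,np.percentile(P[m,2],90)))
g=l[2:]+d*(t.max()-.076);print('grip from nose',g,'from tail',l[2:]+d*(t.min()+.020))
go(*g,.003,np.degrees(np.arctan2(d[1],d[0]))+180)
E
python3 pin.py
```

```text
763 dir -78.04011 t -0.03884408346486126 0.0569431954536713
0.000 w 0.027 mid 0.0005 z 0.0147
0.008 w 0.027 mid 0.0002 z 0.0146
0.016 w 0.027 mid -0.0001 z 0.0142
0.024 w 0.027 mid -0.0003 z 0.0150
0.032 w 0.026 mid 0.0001 z 0.0141
0.040 w 0.026 mid -0.0001 z 0.0144
0.048 w 0.011 mid 0.0003 z 0.0132
0.056 w 0.011 mid 0.0000 z 0.0133
0.064 w 0.011 mid -0.0002 z 0.0134
0.072 w 0.011 mid -0.0004 z 0.0132
0.080 w 0.010 mid -0.0001 z 0.0135
0.088 w 0.010 mid -0.0003 z 0.0130
grip from nose [0.39372986 0.34085777] from tail [0.39377394 0.34064967]
row: -0.0034 0.0015 0.2262 -1.6 | at [0.3916 0.3439 0.2292] yaw 100.4 q6 23.3 W 0.0524
```

View pics/w7.png

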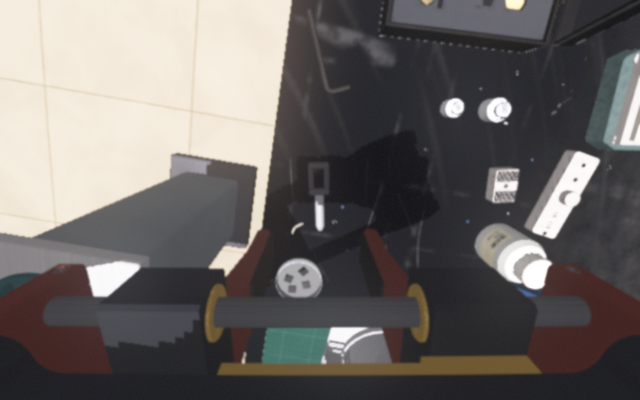

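The pin lies at (318,180) to (320,225), 96 mm long with its nose toward −y, as described. Going down to grip it.

Emit:
carry_out --motion "-0.0034 0.0015 0.05 -1.6 0.2;-0.0034 0.0015 0.1 -1.6 0.2;-0.0034 0.0015 0.15 -1.6 0.2;-0.0034 0.0015 0.19 -1.6 0.2;-0.0034 0.0015 0.21 -1.6 0.2;-0.0034 0.0015 0.22 -1.6 0.2;-0.0034 0.0015 0.224 -1.6 0.2;-0.0034 0.0015 0.2255 -1.6 0.2;-0.0034 0.0015 0.2255 -1.6 0.2"

```text
time_s: 47.9
position: [0.3944, 0.3416, 0.0069]
ee_rot: [179.9, -0.0, 101.2]
contact_force: [0.6, 0.2, 0.1]
gripper_width: 0.0526
grasp_force: 0.0
```

Emit:
carry_out --motion "0 0 0 0 -0.5;0 0 0 0 -0.5;0 0 0 0 -0.5;0 0 0 0 -0.5;0 0 0 0 -0.5;0 0 0 0 -0.5" --squeeze 45

```text
time_s: 48.5
position: [0.394, 0.3413, 0.0067]
ee_rot: [180.0, -0.0, 101.2]
contact_force: [-0.6, -0.6, 6.2]
gripper_width: 0.0274
grasp_force: 45.0
```

Emit:
carry_out --motion "0 0 -0.01 0 -0.5;0 0 -0.03 0 -0.5;0 0 -0.07 0 -0.5;0 0 -0.11 0 -0.5;0 0 -0.15 0 -0.5;0 0 -0.15 0 -0.5"

```text
time_s: 49.1
position: [0.3968, 0.3432, 0.1618]
ee_rot: [179.5, -0.2, 101.2]
contact_force: [1.0, -0.9, -0.3]
gripper_width: 0.0274
grasp_force: 45.0
```

Run:
```python
from h import *
h=np.array([.4670,.0631]);v=np.array([.0436,.999])
go(*(h+v*.12),.15,87.5)
c=cap('wrist','w8.png')
```

```text
row: -0.1718 0.0429 0.0118 13.7 | at [0.3968 0.3432 0.1618] yaw 101.2 q6 22.1 W 0.0274
```

Emit:
carry_out --motion "-0.04 0.01 0.002 4 -0.5;-0.08 0.02 0.005 8 -0.5;-0.12 0.03 0.01 12 -0.5;-0.16 0.04 0.012 13.7 -0.5;-0.172 0.043 0.012 13.7 -0.5;-0.172 0.043 0.012 13.7 -0.5;-0.172 0.043 0.012 13.7 -0.5"

```text
time_s: 49.85
position: [0.4682, 0.1811, 0.1434]
ee_rot: [-179.9, -0.0, 87.5]
contact_force: [-0.5, 0.4, -0.8]
gripper_width: 0.0274
grasp_force: 45.0
```

```bash
cat > pin2.py <<'E'
from h import *
s=sensors.read_state();p=s['position'];print(p,s['ee_rot'])
for n in('wrist','top','scene'):
    c=cap(n,'w9%s.png'%n);W=cloud(c).reshape(-1,3)
    q=car(W,p[:2],87.5-90)  # x right across, y = -insertion
    m=(q[:,1]<-.026)&(q[:,1]>-.08)&(abs(q[:,0])<.02)&(abs(W[:,2]-p[2])<.02)
    if m.sum()<15: print(n,m.sum());continue
    for a in np.arange(-.08,-.02,.009):
        k=m&(q[:,1]>=a)&(q[:,1]<a+.009)
        if k.sum()>4: print(n,'%.3f'%a,k.sum(),'x mid',((np.percentile(q[k,0],3)+np.percentile(q[k,0],97))/2).round(4),'w',np.ptp(q[k,0]).round(4),'top z-tcp',(np.percentile(W[k,2],85)-p[2]).round(4))
    print(n,'nose at',q[m,1].min())
h=np.array([.4670,.0631]);v=np.array([.0436,.999])
go(*(h+v*.12),.15,87.5)
E
python3 pin2.py
```

```text
[0.46819379 0.18105659 0.14344875] [-1.79877834e+02 -1.13690383e-02  8.74684367e+01]
wrist -0.080 47 x mid 0.0002 w 0.0101 top z-tcp 0.0056
wrist -0.071 196 x mid 0.0005 w 0.0114 top z-tcp 0.0065
wrist -0.062 117 x mid 0.0007 w 0.0113 top z-tcp 0.0065
wrist -0.035 187 x mid 0.0005 w 0.0108 top z-tcp 0.0064
wrist nose at -0.07779780589897889
top -0.080 6 x mid -0.0014 w 0.0057 top z-tcp 0.0055
top -0.071 15 x mid -0.0017 w 0.0112 top z-tcp 0.0092
top -0.062 14 x mid -0.0012 w 0.0088 top z-tcp 0.0109
top -0.053 14 x mid -0.0018 w 0.0087 top z-tcp 0.0084
top -0.044 14 x mid -0.0012 w 0.0109 top z-tcp 0.0086
top -0.035 16 x mid -0.0017 w 0.0113 top z-tcp 0.0085
top nose at -0.07457776164577101
scene -0.071 10 x mid -0.0029 w 0.0099 top z-tcp 0.0068
scene -0.062 13 x mid -0.0042 w 0.006 top z-tcp 0.0081
scene -0.053 12 x mid -0.0026 w 0.0081 top z-tcp 0.0074
scene -0.044 13 x mid -0.0016 w 0.0117 top z-tcp 0.0072
scene -0.035 11 x mid -0.0025 w 0.01 top z-tcp 0.0071
scene nose at -0.07278924885839776
row: 0.0013 0.0038 -0.0060 0.1 | at [0.4684 0.1818 0.144 ] yaw 87.6 q6 15.7 W 0.0276
```

View pics/w9wrist.png

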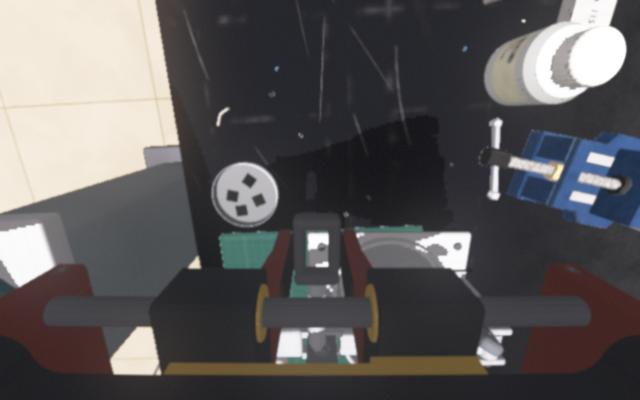

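Emit:
carry_out --motion "0 0.0035 0.01 0.1 -0.5;-0.005 0.0035 0.018 0.1 -0.5;-0.01 0.0035 0.024 0.1 -0.5;-0.018 0.0035 0.028 0.1 -0.5;-0.018 0.0035 0.0285 0.1 -0.5;-0.018 0.0035 0.0285 0.1 -0.5;-0.018 0.0035 0.0285 0.1 -0.5"

```text
time_s: 50.7
position: [0.4723, 0.1625, 0.1159]
ee_rot: [180.0, -0.0, 87.4]
contact_force: [1.0, 0.2, -0.7]
gripper_width: 0.0271
grasp_force: 45.0
```

```bash
python3 pin2.py
python3 - <<'E'
from h import *
h=np.array([.4668,.0631]);v=np.array([.0436,.999])
go(*(h+v*.1),.1155,87.5)
for n in('wrist','top'):
    W=cloud(load(n)).reshape(-1,3);q=car(W)
    E=(W[:,2]>.12)&(W[:,2]<.136)&(q[:,0]<-.055)&(q[:,0]>-.11)&(abs(q[:,1])<.016)
    if E.sum()>9:print(n,E.sum(),np.percentile(q[E,0],[2,50,98]).round(4),np.percentile(q[E,1],[2,98]).round(4),np.percentile(W[E,2],[5,50,95]).round(4))
E
```

```text
[0.47228855 0.16247809 0.11593238] [ 1.79970996e+02 -1.79939965e-02  8.73696621e+01]
wrist -0.080 46 x mid 0.0 w 0.0101 top z-tcp 0.0056
wrist -0.071 196 x mid 0.0004 w 0.0114 top z-tcp 0.0066
wrist -0.062 123 x mid 0.0003 w 0.0113 top z-tcp 0.0065
wrist -0.035 186 x mid 0.0004 w 0.0108 top z-tcp 0.0064
wrist nose at -0.0779518620840734
top -0.080 7 x mid -0.0025 w 0.0085 top z-tcp 0.0061
top -0.071 16 x mid -0.0018 w 0.0116 top z-tcp 0.0074
top -0.062 12 x mid -0.0011 w 0.0088 top z-tcp 0.0095
top -0.053 12 x mid -0.0016 w 0.0088 top z-tcp 0.0066
top -0.044 15 x mid -0.0024 w 0.0089 top z-tcp 0.0075
top -0.035 16 x mid -0.0015 w 0.0117 top z-tcp 0.0079
top nose at -0.07438338260947559
scene -0.080 5 x mid -0.0024 w 0.006 top z-tcp 0.0049
scene -0.071 11 x mid -0.0038 w 0.0133 top z-tcp 0.0068
scene -0.062 9 x mid -0.0047 w 0.0114 top z-tcp 0.0063
scene -0.053 10 x mid -0.0031 w 0.009 top z-tcp 0.0067
scene -0.044 13 x mid -0.0034 w 0.0089 top z-tcp 0.0072
scene -0.035 10 x mid -0.0039 w 0.0061 top z-tcp 0.007
scene nose at -0.07571339883480332
row: 0.0203 -0.0010 -0.0340 -0.1 | at [0.4723 0.1627 0.116 ] yaw 87.4 q6 13.7 W 0.0278
row: 0.0003 -0.0011 0.0005 -0.1 | at [0.4723 0.1627 0.116 ] yaw 87.4 q6 13.7 W 0.0278
wrist 30 [-0.0887 -0.0701 -0.0657] [0.0133 0.0151] [0.1202 0.1209 0.1216]
top 75 [-0.0907 -0.0784 -0.0677] [-0.0126  0.0136] [0.1256 0.1303 0.1337]
```

Emit:
carry_out --motion "0 -0.001 0.0003 -0.1 -0.5;-0.004 -0.001 0.0003 -0.1 -0.5;-0.008 -0.001 0.0003 -0.1 -0.5;-0.012 -0.001 0.0003 -0.1 -0.5;-0.016 -0.001 0.0003 -0.1 -0.5;-0.02 -0.001 0.0003 -0.1 -0.5;-0.02 -0.001 0.0003 -0.1 -0.5"

```text
time_s: 51.55
position: [0.47, 0.142, 0.1154]
ee_rot: [-180.0, 0.0, 87.5]
contact_force: [1.1, 0.1, -1.6]
gripper_width: 0.0276
grasp_force: 45.0
```

Emit:
carry_out --motion "-0.004 0 0 0 -0.5;-0.008 0 0 0 -0.5;-0.012 0 0 0 -0.5;-0.016 0 0 0 -0.5;-0.02 0 0 0 -0.5;-0.02 0 0 0 -0.5"

```text
time_s: 52.15
position: [0.4692, 0.1221, 0.1154]
ee_rot: [-180.0, -0.0, 87.5]
contact_force: [0.6, -0.0, -0.1]
gripper_width: 0.0278
grasp_force: 45.0
```

Now through the lug with no side force; pushing home.

Emit:
carry_out --motion "-0.004 0 0 0 -0.5;-0.008 0 0 0 -0.5;-0.012 0 0 0 -0.5;-0.016 0 0 0 -0.5;-0.019 0 0 0 -0.5;-0.021 0 0 0 -0.5;-0.023 0 0 0 -0.5;-0.024 0 0 0 -0.5;-0.024 0 0 0 -0.5"

```text
time_s: 53.05
position: [0.4683, 0.1021, 0.1156]
ee_rot: [180.0, -0.4, 87.3]
contact_force: [0.1, 16.8, -0.3]
gripper_width: 0.0275
grasp_force: 45.0
```

Emit:
carry_out --motion "0.002 0 0 0 -0.5;0.003 0 0 0 0.1;0.003 0 0 0 0.1;0.003 0 0 0 0.1;0.003 0 0 0 0.1;0.003 0 -0.03 0 0.1;0.003 0 -0.08 0 0.1;0.003 0 -0.13 0 0.1;0.003 0 -0.18 0 0.1;0.003 0 -0.18 0 0.1;0.003 0 -0.18 0 0.1"

```text
time_s: 54.15
position: [0.469, 0.1015, 0.2966]
ee_rot: [179.8, -0.0, 87.5]
contact_force: [0.4, 0.6, -0.5]
gripper_width: 0.0481
grasp_force: 0.0
```

Run:
```python
from h import *
for n in ('wrist','top'):
    c=cap(n,'wa%s.png'%n);W=cloud(c).reshape(-1,3);q=car(W)
    B=(abs(q[:,1])<.007)&(q[:,0]>-.04)&(q[:,0]<.05)&(W[:,2]>.08)&(W[:,2]<.14)
    print('bar',np.polyfit(q[B,0],W[B,2],1))
    G=(abs(q[:,0]+.0775)<.03)&(q[:,1]>.008)&(q[:,1]<.1)&(W[:,2]>.105)&(W[:,2]<.126)
    S=(abs(q[:,0]+.0775)<.02)&(q[:,1]<-.0145)&(q[:,1]>-.06)&(W[:,2]>.105)&(W[:,2]<.126)
    print(n,'grip y',np.percentile(q[G,1],[1,99]),'x',np.percentile(q[G,0],[1,99]),'z',np.median(W[G,2]))
    if S.sum()>3: print('nose y',q[S,1].min(),'x',q[S,0].mean(),'z',W[S,2].max())
    nest(W)
```

```text
bar [-0.00048897  0.09806477]
wrist grip y [0.01374825 0.05922992] x [-0.09112931 -0.06323416] z 0.11657833955769809
nose y -0.03576731372111096 x -0.07728377802659492 z 0.12595682295651256
A [0.5433 0.0609] 0.0011 612 z-h 0.0002 slope [-0.002  0.006]
B [0.5427 0.0625] 0.0011 522 z-h 0.0001 slope [-0.003  0.012]
C [0.5443 0.0576] 0.0026 424 z-h -0.0001 slope [ 0.004 -0.002]
D [0.5441 0.0632] 0.0012 102 z-h 0.0006 slope [0.004 0.007]
bar [0.00761393 0.09814022]
top grip y [0.008312   0.04764904] x [-0.09299759 -0.06621464] z 0.11740866056050514
nose y -0.0335916035897238 x -0.07894357450798666 z 0.12596937243580641
A [0.5414 0.0601] 0.0012 128 z-h 0.0001 slope [-0.002 -0.013]
B [0.5408 0.0619] 0.0014 111 z-h 0.0001 slope [-0.006  0.005]
C [0.5413 0.0577] 0.0016 98 z-h 0.0007 slope [ 0.002 -0.025]
D [0.5428 0.0636] 0.0021 56 z-h 0.0005 slope [0.02  0.007]
```

The pin is home: nose about 36 mm past the hole centre where 38 is full depth. The bar is level and the nest is intact.

```bash
python3 -c "
from workcell import sign_off
print(sign_off())"
```

```text
the job is handed in; nothing more can be done
None
```

The job is handed in: all four clean dippers are nested in the carrier's ring, the bar is level over them and the lock pin is home, by my last camera measurements; the hand-in gave no verdict.

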